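Drain grinding balls through a spring-shut trap hopper

ROBOT

A 6-joint arm with a two-finger parallel gripper is mounted at the origin on the work surface. World frame = base frame: x ahead of the robot, y to its left, z up, the work surface at z = 0. Lengths are in m, angles in degrees, forces in N, time in s.
With the tool pointing down it reaches from about 0.4 to 0.825 m from the base axis. Payload 7 kg.
Tool frame: the origin (TCP) lies on the front face of the gripper's body, between the roots of the fingers; the fingertips stand 66 mm ahead of it and the grasp point (between the pads) lies 47 mm ahead of it (ctrl.grasp_offset is the z of the grasp point in the tool frame, in m); z points along the fingers, y is the direction in which the jaws open and shut (so a half turn about z gives the same grasp; the last joint's range is limited). The gripper opens to 88 mm and grips with 3 to 60 N. Pads are 19 mm wide; open, the fingers measure 130 mm over their backs; the gripper's body (78 mm by 193 mm) begins 47 mm behind the grasp point.
Start: joints at [-53.623, 20.546, 0.682, 0, -70.136, -16.507], TCP at [0.229, -0.635, 0.292] pointing down, gripper open.
Joint ranges: [-176.03, 176.03], [-82.01, 121.73], [-58.28, 71.71], [-173.87, 95.51], [-174.79, -0.11], [-173.66, 173.66]. Speed limits (degrees/s): [136.94, 136.94, 172.46, 180, 180, 180].

INTERFACE

Orientations are given as [roll, pitch, yaw] about the fixed x, y, z axes, in that order (R = Rz(yaw) Ry(pitch) Rx(roll)).
In Python, from plant import ctrl gives the robot as it stands.
- The arm moves only by the shell command python3 -m creep 'ROWS'. ROWS is JSON, a list of rows, each a list of 7 numbers: the turn, a rotation vector about the tool's x, y, z in rad, then the shift along the tool's x, y, z in m, then the opening, from 0 (shut) to 1 (fully open). In form: [[wx, wy, wz, dx, dy, dz, grip], ...]. A call has 1 to 12 rows; each row is the pose to reach, as a shift and turn from the pose commanded when the call began, along the tool's axes at that moment; what a row does not reach only later rows make up. A row lasts 1/12 s, in which the tool goes at most 41.7 mm and 7.16 degrees, less where a joint would pass 70% of its speed; a pose out of reach is approached as far as the arm can. A call with a gripper value outside its range is refused whole. The fingers move at their own pace and stop on an object; the grip force is fixed at half the most. Time passes only in rows, so rows that repeat a pose let the fingers close. It gives the time, the measured TCP pose, the force and the opening at its end, in the units of the state.
- ctrl.get_obs(): the state, without advancing time (a new reading comes with each control period).
- ctrl.snapshot(name): name is "side" or "top"; returns the picture (384x512x3 uint8, blue, green, red); there is no depth.
- ctrl.camera_model(name): a dict with "K" (3x3 intrinsics, pixels), "distortion" ([k1, k2, p1, p2, k3] as OpenCV has them; the pictures are not rectified), "rvec" (rotation vector, rad) and "tvec" (3), from world to camera coordinates, as OpenCV has them. Camera axes: x right, y down, z forward; pixel columns grow to the right and rows downward; lengths in m; the calibration is good to about 2 mm. A picture is of the moment at which its call begins. camera_model takes no time and is no camera call.
- ctrl.close_job(): hands the job in, once; it reports no verdict.
The state is a dict: "clock": time; "joint_pos": joint angles; "qvel": joint speeds; "tau": joint torques, N m; "tool_pos": TCP position; "orientation": TCP orientation; "force": force on the tool from outside, world axes, zero at the start; "moment": the same for the moment, N m; "opening": finger opening in m.
Only numpy, scipy, OpenCV 4.12 (cv2) and the standard library are available. Lean on these libraries where they do the work, as an engineer would, in place of code of your own. Each camera call takes 0.05 s, during which the arm holds its last target.

TASK

Tip the four grinding balls out of the beaker into the open hopper of the recovery unit while its trap stays shut, then stand the empty beaker upright on the bench and let go of it. Then push the unit's spring-loaded side lever forward with the fingers, all the way to its stop, so that the balls drop into the catch tray, and finish while still holding the lever at its stop: do not let it spring back. Leave the carton, the jar and the tip box where they are.

Things in the scene. Friction and masses are not known exactly. Their poses are not given: they have to be found in the camera images.
- unit: Recovery unit fixed to the bench: off-white box 122 mm deep (x), 168 mm wide (y), 187 mm tall with an open-topped hopper, over a grey catch tray that sticks out on the +x side to x = +165 mm (walls 45 mm high). Origin on the bench under the hopper's centre; x points away from the robot (turned up to 0.25 rad), z up.
- hopper_mouth (a point): Centre of the hopper's open mouth, level with its rim, 187 mm above the bench, axes as the unit's. The mouth is 160 mm (x) by 152 mm (y); lips slope in at 45 degrees from the near and far rim to an inside of 112 by 152 mm below z = 165 mm. The floor, 107 mm above the bench, is a steel trap flap.
- trap_lever (a joint): Angle of the spring lever and trap flap (they are one piece), rad: 0 = sprung shut (lever leaning 0.475 rad towards the robot), 0.95 = lever fully forward (away from the robot, unit's +x) on its stop, flap open. It turns about a level axis along the unit's y at unit x = -55, z = 105 mm. The spring takes about 3 N at the grip to start and 6 N at the stop and shuts the flap when let go.
- lever_grip (a point): Middle of the lever's grip: a level round black bar, 16 mm thick, 52 mm long along the unit's y, that sticks out on the unit's -y side (from y = -93 to -145 mm). It runs on an arc of 110 mm radius about the lever's axis: at joint 0 it is at unit (-105, -122, 203) mm, at the top of its arc at z = 215 mm, at the stop at (-5, -122, 203) mm. The bar's inner end is on a flat 6 mm thick steel lever arm close beside the unit's side.
- beaker_mid (a point): Centre, half-way up, of the loose steel beaker: straight round cup, 54 mm outside diameter, 46 mm inside, 85 mm tall, floor 5 mm thick, open top, 120 g (may vary by a third). Its z axis is the beaker's axis towards its mouth. Starts upright on the bench, so this point is 42.5 mm above the bench.
- ball0_center (a point): Centre of a loose white ceramic grinding ball, 17 mm diameter, 16 g; one of four that start in a single layer on the beaker's floor.
- ball1_center (a point): Centre of a loose white ceramic grinding ball, 17 mm diameter, 16 g; one of four that start in a single layer on the beaker's floor.
- ball2_center (a point): Centre of a loose white ceramic grinding ball, 17 mm diameter, 16 g; one of four that start in a single layer on the beaker's floor.
- ball3_center (a point): Centre of a loose white ceramic grinding ball, 17 mm diameter, 16 g; one of four that start in a single layer on the beaker's floor.
- carton: Loose kit carton, 110 x 150 x 85 mm, origin under its centre. Leave alone.
- reagent_jar: Loose amber jar, 60 mm diameter, 100 mm tall, origin under its centre. Leave alone.
- tip_box: Loose pipette-tip box, 70 x 110 x 61 mm, origin under its centre. Leave alone.

How it is judged (in metres and radians):
On the way, in this order (a step that is already met when the one before it is completed fails the run):
1. all four balls lie in the hopper, on the shut trap (value of joint trap_lever below 0.12 rad and x of ball0_center in the frame of unit between -0.06 and 0.06 m and y of ball0_center in the frame of unit between -0.08 and 0.08 m and z of ball0_center in the frame of unit between 0.1 and 0.165 m and x of ball1_center in the frame of unit between -0.06 and 0.06 m and y of ball1_center in the frame of unit between -0.08 and 0.08 m and z of ball1_center in the frame of unit between 0.1 and 0.165 m and x of ball2_center in the frame of unit between -0.06 and 0.06 m and y of ball2_center in the frame of unit between -0.08 and 0.08 m and z of ball2_center in the frame of unit between 0.1 and 0.165 m and x of ball3_center in the frame of unit between -0.06 and 0.06 m and y of ball3_center in the frame of unit between -0.08 and 0.08 m and z of ball3_center in the frame of unit between 0.1 and 0.165 m), for 0.2 s.
2. the beaker stands upright on the bench, let go, the balls still in the hopper (angle between beaker_mid's own z axis and vertical below 0.12 rad and height (world z) of beaker_mid between 0.038 and 0.047 m and contact force between the fingers and beaker below 0.1 N and x of ball0_center in the frame of unit between -0.06 and 0.06 m and y of ball0_center in the frame of unit between -0.08 and 0.08 m and z of ball0_center in the frame of unit between 0.1 and 0.165 m and x of ball1_center in the frame of unit between -0.06 and 0.06 m and y of ball1_center in the frame of unit between -0.08 and 0.08 m and z of ball1_center in the frame of unit between 0.1 and 0.165 m and x of ball2_center in the frame of unit between -0.06 and 0.06 m and y of ball2_center in the frame of unit between -0.08 and 0.08 m and z of ball2_center in the frame of unit between 0.1 and 0.165 m and x of ball3_center in the frame of unit between -0.06 and 0.06 m and y of ball3_center in the frame of unit between -0.08 and 0.08 m and z of ball3_center in the frame of unit between 0.1 and 0.165 m), for 0.3 s.
At the end, for the whole second after the job is handed in: The lever is held by the fingers (at least 2 N) within 0.05 rad of its stop (joint above 0.90 rad), all four balls are in the unit's catch tray under or in front of the hopper, and the beaker stands upright (within 0.12 rad) on the bench, released (value of joint trap_lever above 0.9 rad and contact force between the fingers and trap_lever above 2 N and angle between beaker_mid's own z axis and vertical below 0.12 rad and height (world z) of beaker_mid between 0.038 and 0.047 m and contact force between the fingers and beaker below 0.1 N and x of ball0_center in the frame of unit between -0.062 and 0.165 m and y of ball0_center in the frame of unit between -0.085 and 0.085 m and z of ball0_center in the frame of unit between 0 and 0.045 m and x of ball1_center in the frame of unit between -0.062 and 0.165 m and y of ball1_center in the frame of unit between -0.085 and 0.085 m and z of ball1_center in the frame of unit between 0 and 0.045 m and x of ball2_center in the frame of unit between -0.062 and 0.165 m and y of ball2_center in the frame of unit between -0.085 and 0.085 m and z of ball2_center in the frame of unit between 0 and 0.045 m and x of ball3_center in the frame of unit between -0.062 and 0.165 m and y of ball3_center in the frame of unit between -0.085 and 0.085 m and z of ball3_center in the frame of unit between 0 and 0.045 m); the arm keeps its last pose, push and grip.
It fails at once if the carton is moved more than 30 mm (distance of carton from where it was at the start of the episode above 0.03 m).
It fails at once if the jar is moved more than 30 mm (distance of reagent_jar from where it was at the start of the episode above 0.03 m).
It fails at once if the tip box is moved more than 30 mm (distance of tip_box from where it was at the start of the episode above 0.03 m).
It also fails if it takes over 72 s, if anything falls off the work surface, if the arm or the gripper's body presses on something with over 40 N, if the wrist force passes 120 N, or if a joint passes its speed limit or range.

## Working session

There is one attempt and no reset: what is moved stays moved. The work goes in short steps, Python scripts to look and compute and a shell command to move; the robot and the scene stay as the last step left them, time stands still between calls to the robot, and variables do not carry over. Pictures are saved under pics/ and viewed, and the job is handed in when it is done.

```bash
ls; mkdir -p pics
python3 - <<'E'
from plant import ctrl
import cv2
o=ctrl.get_obs()
for k,v in o.items(): print(k,v)
for n in("side","top"):
    cv2.imwrite(f"pics/{n}0.png",ctrl.snapshot(n)); print(ctrl.camera_model(n))
print(ctrl.grasp_offset)
E
```

```text
pics
clock 0.0
joint_pos [-5.36247747e+01  2.05912922e+01  6.31931346e-01 -2.16572167e-02
 -7.01359322e+01 -1.65074251e+01]
qvel [ 0.01282786  0.1280117  -0.07096201  0.07430479 -0.0399761   0.02898776]
tau [ 8.41993005e-04 -5.82717955e+01  2.93066114e+01  6.99734107e+00
  6.89045613e-03 -2.41413736e-04]
tool_pos [ 0.22925495 -0.63444973  0.29120538]
orientation [ 1.79902849e+02 -7.55952347e-03 -1.60139569e+02]
force [-0.78509437  0.23369904 -0.4960233 ]
moment [-0.01340054 -0.00601112 -0.00393496]
opening 0.08741463033658035
{'K': array([[396.85762637,   0.        , 252.90850257],
       [  0.        , 396.85762637, 193.74812412],
       [  0.        ,   0.        ,   1.        ]]), 'distortion': array([-0.10806677,  0.        ,  0.        ,  0.        ,  0.        ]), 'rvec': array([ 0.38286541, -2.568262  ,  1.44143852]), 'tvec': array([0.54437518, 0.20965939, 0.92048915])}
{'K': array([[351.68197793,   0.        , 250.74206658],
       [  0.        , 351.68197793, 200.52865446],
       [  0.        ,   0.        ,   1.        ]]), 'distortion': array([-0.06715247,  0.        ,  0.        ,  0.        ,  0.        ]), 'rvec': array([ 2.12049215, -2.15622186,  0.18252641]), 'tvec': array([-0.00585463,  0.60080829,  1.02213183])}
0.0468
```

View pics/side0.png

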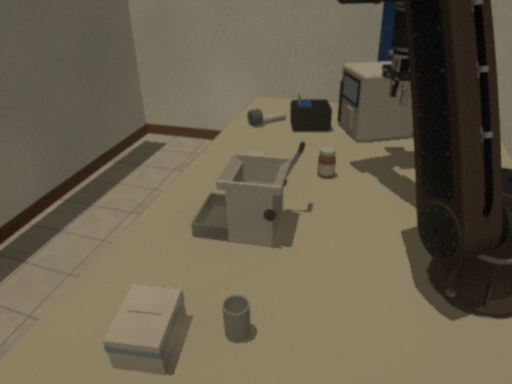

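View pics/top0.png

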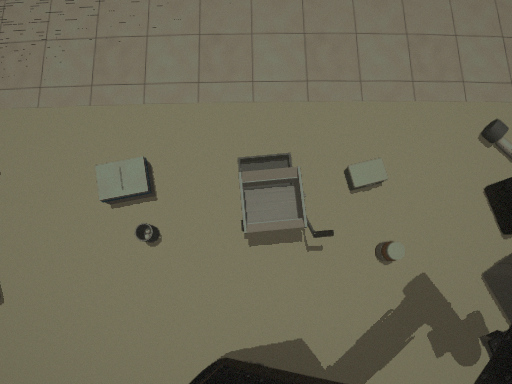

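```bash
cat > h.py <<'E'
import numpy as np,cv2
from plant import ctrl
def ray(n,u,v):
    m=ctrl.camera_model(n);p=cv2.undistortPoints(np.array([[[u,v]]],float),m["K"],m["distortion"])[0,0]
    R=cv2.Rodrigues(m["rvec"])[0];c=-R.T@m["tvec"];d=R.T@np.array([p[0],p[1],1.]);return c,d
def onz(n,u,v,z):
    c,d=ray(n,u,v);return c+d*(z-c[2])/d[2]
def proj(n,P):
    m=ctrl.camera_model(n);return cv2.projectPoints(np.array(P,float).reshape(-1,3),m["rvec"],m["tvec"],m["K"],m["distortion"])[0].reshape(-1,2)
def crop(n,x0,x1,y0,y1,s,name,img=None):
    im=ctrl.snapshot(n) if img is None else img
    c=cv2.resize(im[y0:y1,x0:x1],None,fx=s,fy=s,interpolation=cv2.INTER_CUBIC)
    c=cv2.convertScaleAbs(c,alpha=1.6);cv2.imwrite("pics/"+name,c)
E
python3 - <<'E'
from h import *
t=cv2.imread("pics/top0.png");s=cv2.imread("pics/side0.png")
crop("top",90,410,140,280,2.5,"t1.png",t);crop("side",100,340,130,370,2.5,"s1.png",s)
print(ray("top",250,200)[0],ray("side",250,200)[0])
E
```

```text
[ 0.4253777  -0.00803055  1.10668319] [0.29708724 0.80765968 0.66860053]
```

View pics/t1.png

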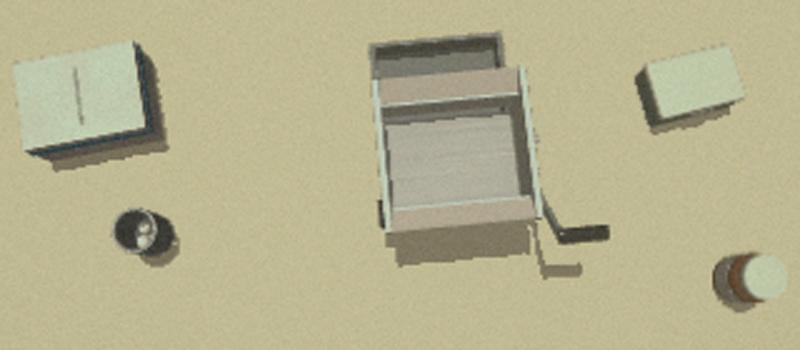

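View pics/s1.png

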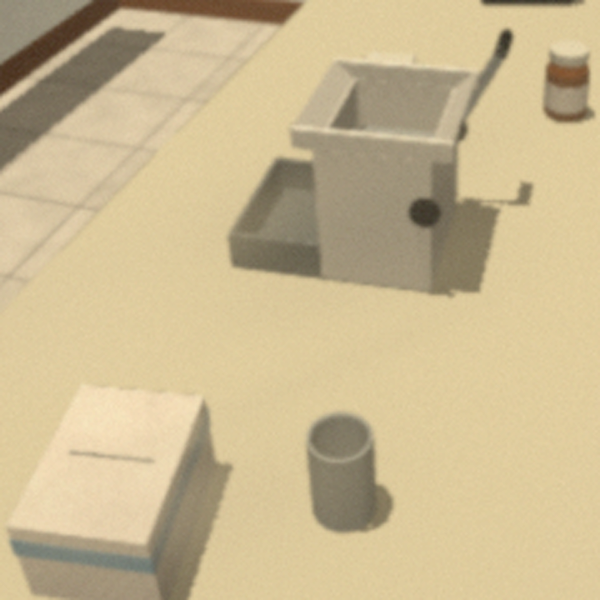

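Run:
```python
from h import *
np.set_printoptions(precision=4,suppress=True)
f=lambda a,b,z:onz("top",90+(a+.5)/2.5-.5,140+(b+.5)/2.5-.5,z)
g=lambda a,b,z:onz("side",100+(a+.5)/2.5-.5,130+(b+.5)/2.5-.5,z)
R=[f(375,79,.187),f(524,67,.187),f(541,217,.187),f(386,232,.187)]
for r in R:print(r)
print("c",np.mean(R,0))
for a,b in((0,3),(1,2)):
  d=R[a]-R[b];print("yaw x",np.arctan2(d[1],d[0]),np.linalg.norm(d))
for a,b in((0,1),(3,2)):
  d=R[a]-R[b];print("yaw y",np.arctan2(-d[0],d[1]),np.linalg.norm(d))
S=[g(292,132,.187),g(453,144,.187),g(476,70,.187),g(335,63,.187)];print(np.array(S),np.mean(S,0))
print("beaker top",f(136,231,.085),"bar",f(560,237,.203),f(609,232,.203))
print("beaker side",g(341,437,.085),g(344,515,.0))
print("bar side",g(505,42,.203))
print("tray",f(370,45,.045),f(502,33,.045))
print("carton",[f(*p,.085)[:2] for p in((14,63),(134,42),(148,128),(28,150))])
print("jar",f(764,277,.1),"tip",[f(*p,.061)[:2] for p in((647,66),(727,46),(743,96),(660,120))])
```

```text
[0.658  0.0135 0.187 ]
[ 0.6689 -0.1476  0.187 ]
[ 0.5063 -0.159   0.187 ]
[0.4935 0.0039 0.187 ]
c [ 0.5817 -0.0723  0.187 ]
yaw x 0.05784951819298836 0.16479589755402557
yaw x 0.07023195077941694 0.16291328956262618
yaw y 0.0674195151237014 0.1614305737125589
yaw y 0.07889361740504518 0.16347658955279903
[[ 0.6533  0.0258  0.187 ]
 [ 0.4944  0.0064  0.187 ]
 [ 0.5097 -0.1569  0.187 ]
 [ 0.6663 -0.1334  0.187 ]] [ 0.5809 -0.0645  0.187 ]
beaker top [0.5065 0.297  0.085 ] bar [ 0.484  -0.1752  0.203 ] [ 0.4881 -0.2263  0.203 ]
beaker side [0.508  0.3009 0.085 ] [0.5071 0.3082 0.    ]
bar side [ 0.4874 -0.2033  0.203 ]
tray [0.7377 0.0225 0.045 ] [ 0.7509 -0.1433  0.045 ]
carton [array([0.7119, 0.4538]), array([0.7351, 0.3071]), array([0.6287, 0.2865]), array([0.6045, 0.4304])]
jar [ 0.4398 -0.4288  0.1   ] tip [array([ 0.7015, -0.3193]), array([ 0.726 , -0.4221]), array([ 0.662, -0.437]), array([ 0.6333, -0.331 ])]
```

```bash
cat >> h.py <<'E'
from scipy.spatial.transform import Rotation as Rot
import json,os
def state():
    o=ctrl.get_obs()
    r=[float(x) for x in (*o["joint_pos"],*o["tool_pos"],*o["orientation"])]
    open("log.jsonl","a").write(json.dumps(r)+"\n"); return o
def rel(p,t,y,p0=None,R0=None):
    "target grasp point p, tool z dir t, jaw dir y -> relative rotvec, shift in present tool axes"
    o=state()
    R0=Rot.from_euler("xyz",o["orientation"],degrees=True) if R0 is None else R0
    p0=np.array(o["tool_pos"]) if p0 is None else p0
    t=np.array(t,float);t/=np.linalg.norm(t);y=np.array(y,float);y-=t*(y@t);y/=np.linalg.norm(y)
    R=Rot.from_matrix(np.c_[np.cross(y,t),y,t]);q=np.array(p)-.0468*t
    w=(R0.inv()*R).as_rotvec();d=R0.inv().apply(q-p0)
    print("rotvec",w.round(3),"deg",np.degrees(np.linalg.norm(w)).round(1),"shift",d.round(4),"tcp",q.round(4),"rpy",R.as_euler("xyz",degrees=True).round(1));return R,q
E
python3 - <<'E'
from h import *
print([d for d in dir(ctrl) if d[0]!="_"])
state()
rel([.507,.1,.35],[0,0,-1],[0,1,0]); rel([.507,.1,.35],[0,0,-1],[0,-1,0])
E
```

```text
['PlanningError', 'camera_model', 'close_job', 'get_obs', 'grasp_offset', 'snapshot']
rotvec [ 0.001 -0.     0.347] deg 19.9 shift [-0.5107  0.5966 -0.1047] tcp [0.507  0.1    0.3968] rpy [180.   0. 180.]
rotvec [ 0.000e+00  2.000e-03 -2.795e+00] deg 160.1 shift [-0.5107  0.5966 -0.1047] tcp [0.507  0.1    0.3968] rpy [180.   0.   0.]
```

```bash
python3 -m creep '[[0,0,0,0,0,-0.04,1],[0,0,0,0,0,-0.08,1],[0,0,0,0,0,-0.10,1],[0,0,0,0,0,-0.10,1]]'; python3 -c "
from h import *
o=state();print(o['joint_pos'],o['tool_pos'],o['force'])"
```

```text
clock: 0.43
tool_pos: [0.2297, -0.6362, 0.3983]
orientation: [-179.5, 0.0, -160.1]
force: [1.1, -0.2, 1.2]
opening: 0.0874
[-53.62286172  18.02221649  10.52396357   0.11213794 -82.02670213
 -16.50619431] [ 0.2296542  -0.63616305  0.39832805] [ 1.09178289 -0.15209232  1.22251982]
```

Run:
```python
from h import *
rel([.45,-.1,.36],[0,0,-1],[0,1,0])
```

```text
rotvec [-0.008  0.002  0.347] deg 19.9 shift [-0.3896  0.4292 -0.0119] tcp [ 0.45   -0.1     0.4068] rpy [180.   0. 180.]
```

```bash
python3 -m creep '[[0,0,0.03,-0.02,0.02,0,1],[0,0,0.06,-0.045,0.05,0,1],[0,0,0.1,-0.07,0.08,0,1],[0,0,0.13,-0.1,0.11,0,1],[0,0,0.16,-0.13,0.14,0,1],[0,0,0.2,-0.155,0.17,0,1],[0,0,0.22,-0.18,0.2,0,1],[0,0,0.25,-0.21,0.23,0,1],[0,0,0.28,-0.235,0.26,0,1],[0,0,0.31,-0.265,0.29,0,1],[0,0,0.347,-0.29,0.32,0,1],[0,0,0.347,-0.31,0.34,0,1]]'; python3 -c "
from h import *
o=state();print(o['joint_pos'],o['tool_pos'],o['force'])
rel([.45,-.1,.36],[0,0,-1],[0,1,0])"
```

```text
clock: 1.43
tool_pos: [0.4054, -0.207, 0.3921]
orientation: [180.0, 0.0, 179.9]
force: [-0.3, -0.3, 0.1]
opening: 0.0875
[-2.15248531e+00 -3.91577492e+00 -1.56585824e+01 -3.66730080e-02
 -7.82357950e+01 -8.79288054e+01] [ 0.40541796 -0.20697736  0.39208312] [-0.30611042 -0.33891781  0.08004897]
rotvec [ 0.001  0.    -0.002] deg 0.1 shift [-0.0444  0.1071 -0.0146] tcp [ 0.45   -0.1     0.4068] rpy [180.   0. 180.]
```

```bash
S='from h import *
o=state();print(o["joint_pos"].round(1),o["tool_pos"])'
python3 -m creep '[[-0.12,0,0,0,0,0,1],[-0.24,0,0,0,0,0,1],[-0.36,0,0,0,0,0,1],[-0.48,0,0,0,0,0,1],[-0.6,0,0,0,0,0,1],[-0.6,0,0,0,0,0,1],[-0.6,0,0,0,0,0,1]]' | head -2;python3 -c "$S"
python3 -m creep '[[0,0.12,0,-0.02,0,0,1],[0,0.24,0,-0.05,0,0,1],[0,0.36,0,-0.08,0,0,1],[0,0.36,0,-0.08,0,0,1],[0,0.36,0,-0.08,0,0,1]]' | head -2;python3 -c "$S"
python3 -m creep '[[0,0,0.12,0,0.03,-0.02,1],[0,0,0.24,0,0.06,-0.05,1],[0,0,0.36,0,0.08,-0.05,1],[0,0,0.48,0,0.08,-0.05,1],[0,0,0.48,0,0.08,-0.05,1],[0,0,0.48,0,0.08,-0.05,1]]' | head -2;python3 -c "$S"
```

```text
clock: 2.02
tool_pos: [0.4053, -0.2112, 0.3905]
[-26.6   8.2   2.2 -30.8 -99.6 -64.6] [ 0.40532675 -0.21119514  0.39052211]
clock: 2.43
tool_pos: [0.4884, -0.2079, 0.3872]
[ -17.7   22.7   17.3  -25.8 -115.5  -70.6] [ 0.48835177 -0.20791133  0.38716994]
clock: 2.93
tool_pos: [0.5018, -0.1694, 0.4776]
[ -14.9   19.9   26.3  -30.3 -123.8 -106.8] [ 0.50184509 -0.16939546  0.47756653]
```

Run:
```python
from h import *
import itertools
from scipy.optimize import least_squares
D=np.array([json.loads(l) for l in open("log.jsonl")]);D=np.unique(D.round(4),axis=0);print(len(D))
Rm=[Rot.from_euler("xyz",d[9:],degrees=True) for d in D]
ax={'x':[1,0,0],'y':[0,1,0],'z':[0,0,1]}
def rot(a,d):return Rot.from_rotvec(np.radians(d)*np.array(ax[a]))
best=[]
for a4,s4,a5,s5,a6,s6 in itertools.product('xyz',(1,-1),'xyz',(1,-1),'xyz',(1,-1)):
    M=[(rot('z',d[0])*rot('y',d[1]-d[2])*rot(a4,s4*d[3])*rot(a5,s5*d[4])*rot(a6,s6*d[5])).inv()*R for d,R in zip(D,Rm)]
    c=M[0];e=max((c.inv()*m).magnitude() for m in M);best.append((e,a4,s4,a5,s5,a6,s6,c.as_euler("xyz",degrees=True).round(1)))
best.sort(key=lambda b:b[0])
for b in best[:4]:print(b)
```

```text
6
(3.5642300951362056e-06, 'x', -1, 'y', -1, 'x', -1, array([-90.,  -0., -90.]))
(0.44336179683155336, 'y', -1, 'x', -1, 'y', 1, array([-174.2,  -80.2,  -90.5]))
(0.6534498436182025, 'z', -1, 'x', -1, 'y', 1, array([-174.7,  -80.2,  -89.8]))
(0.7329314753550048, 'y', -1, 'z', -1, 'z', 1, array([-172.4,    2.1, -171.9]))
```

```bash
cat >> h.py <<'E'
def rot(a,d):return Rot.from_rotvec(np.radians(d)*np.array({'x':[1,0,0],'y':[0,1,0],'z':[0,0,1]}[a]))
C=Rot.from_euler("xyz",[-90,0,-90],degrees=True)
def chain(q):
    R1=rot('z',q[0]);R2=R1*rot('y',q[1]);R3=R1*rot('y',q[1]-q[2]);R4=R3*rot('x',-q[3]);R5=R4*rot('y',-q[4]);return R1,R2,R3,R4,R5,R5*rot('x',-q[5])*C
def design(q):
    R1,R2,R3,R4,R5,R6=[r.as_matrix() for r in chain(q)]
    return np.c_[R1,R2[:,[0,2]],R3[:,[0,2]],R4[:,[1,2]],R5[:,[0,2]]]
def fit():
    D=np.array([json.loads(l) for l in open("log.jsonl")]);D=np.unique(D.round(4),axis=0)
    A=np.vstack([design(d[:6]) for d in D]);b=D[:,6:9].ravel()
    x=np.linalg.lstsq(A,b,rcond=1e-3)[0];return x,(A@x-b).reshape(-1,3),D
E
python3 - <<'E'
from h import *
np.set_printoptions(precision=4,suppress=True)
x,e,D=fit();print(x);print(e)
E
```

```text
[-0.0001  0.0001  0.1987  0.0001  0.6017  0.4637  0.     -0.1919  0.
  0.3125 -0.0001]
[[-0.  0.  0.]
 [ 0. -0. -0.]
 [ 0.  0.  0.]
 [-0. -0. -0.]
 [ 0. -0. -0.]
 [-0.  0. -0.]]
```

```bash
cat >> h.py <<'E'
LIM=np.array([[-176.03,176.03],[-82.01,121.73],[-58.28,71.71],[-173.87,95.51],[-174.79,-.11],[-173.66,173.66]])
def fk(q):
    R1,R2,R3,R4,R5,R6=chain(q)
    E=np.array([0,0,.1987])+R2.apply([0,0,.6017]);W=E+R3.apply([.4637,0,0]);V=W+R4.apply([0,-.1919,0]);T=V+R5.apply([.3125,0,0])
    return R6,T,(E,W,V)
def frame(p,t,y):
    t=np.array(t,float);t/=np.linalg.norm(t);y=np.array(y,float);y-=t*(y@t);y/=np.linalg.norm(y)
    return Rot.from_matrix(np.c_[np.cross(y,t),y,t]),np.array(p)-.0468*t
from scipy.optimize import least_squares
def ik(R,p,q0):
    def f(q):
        r,t,_=fk(q);return np.r_[(t-p)*3,(R.inv()*r).as_rotvec()]
    s=least_squares(f,np.clip(q0,LIM[:,0]+.5,LIM[:,1]-.5),bounds=(LIM[:,0],LIM[:,1]),x_scale=30.)
    return s.x if s.cost<1e-8 else None
def iks(R,p,n=25,seed=0):
    g=np.random.default_rng(seed);out=[]
    for i in range(n):
        q0=g.uniform(LIM[:,0],LIM[:,1]);q0[0]=np.degrees(np.arctan2(p[1],p[0]))+g.uniform(-60,60)
        q=ik(R,p,q0)
        if q is not None and not any(np.abs(q-o).max()<2 for o in out):out.append(q)
    return out
def tdir(psi,e):
    a,b=np.radians(psi),np.radians(e);return np.array([np.cos(a)*np.cos(b),np.sin(a)*np.cos(b),-np.sin(b)])
E
python3 - <<'E'
from h import *
np.set_printoptions(precision=3,suppress=True,linewidth=150)
B=[.507,.298,.055]
for psi in(30,60,90,120):
  for e in(10,25,40):
    t=tdir(psi,e);y=np.cross([0,0,1],t)
    R,p=frame(B,t,y)
    for q in iks(R,p,16):
      _,T,(E,W,V)=fk(q)
      if min(E[2],W[2],V[2])>.1: print(psi,e,q.round(0),"W",W,"V",V)
E
```

```text
30 40 [   4.   20.  -46. -138.  -30.   69.] W [0.396 0.027 0.338] V [0.269 0.16  0.286]
60 10 [ -11.   48.  -35. -107.  -78.   83.] W [ 0.497 -0.1    0.141] V [ 0.33  -0.008  0.117]
60 25 [  -4.   32.  -33. -103.  -57.   64.] W [ 0.511 -0.039  0.284] V [0.344 0.016 0.207]
60 40 [ 11.  21. -28. -86. -35.  31.] W [0.508 0.101 0.412] V [0.369 0.06  0.286]
90 10 [ -3.  46. -13. -82. -83.  59.] W [ 0.672 -0.039  0.214] V [ 0.507 -0.056  0.117]
90 25 [  2.  36. -15. -75. -69.  48.] W [0.649 0.027 0.324] V [ 0.507 -0.028  0.207]
90 40 [ 12.  28. -15. -64. -56.  31.] W [0.606 0.128 0.412] V [0.507 0.023 0.286]
120 10 [  6.  52.   7. -66. -99.  49.] W [0.799 0.083 0.241] V [ 0.684 -0.008  0.117]
120 25 [ 10.  44.   3. -58. -88.  44.] W [0.757 0.133 0.331] V [0.67  0.016 0.207]
120 40 [ 16.  36.  -1. -50. -76.  37.] W [0.696 0.203 0.403] V [0.645 0.06  0.286]
```

```bash
cat >> h.py <<'E'
UC=np.array([.582,-.070]);UY=.07
def beaker_in_tool(R): return R.inv().apply([0,0,1])
def body(R,T):
    return np.array([T+R.apply([sx*.039,sy*.0965,z]) for sx in(-1,1) for sy in(-1,1) for z in(0,-.1)])
E
python3 - <<'E'
from h import *
np.set_printoptions(precision=3,suppress=True,linewidth=170)
B=np.array([.507,.298,.055])
for psi,e in((65,33),(65,25),(75,33)):
  t=tdir(psi,e);R,p=frame(B,t,np.cross([0,0,1],t))
  qs=[q for q in iks(R,p,20) if min(x[2] for x in fk(q)[2])>.1]
  q0=qs[0];b=beaker_in_tool(R);off=.085-.055
  print("GRASP",psi,e,q0.round(1),fk(q0)[2])
  res=[]
  for ps in range(30,130,15):
   for ee in (0,10,20,30):
    t2=tdir(ps,ee);h=np.cross([0,0,1],t2);R00,_=frame(B,t2,h)
    for ro in range(-225,226,15):
      R2=R00*rot('z',ro);u=R2.apply(b);ti=np.degrees(np.arccos(u[2]))
      if ti<118: continue
      # lowest mouth edge height: mouth centre z - .027*sin(tilt)
      mz=.22+.027*np.sin(np.radians(ti))
      g=np.r_[UC,mz]-u*off-np.r_[u[:2]*.0,0]; T=g-.0468*t2
      bo=body(R2,T)
      if bo[:,2].min()<.235: continue
      q=ik(R2,T,q0)
      if q is None: continue
      k=fk(q)[2]
      if min(k[1][2],k[2][2])<.28: continue
      res.append((np.abs(q-q0)[3:].max(),ps,ee,ro,ti.round(0),q.round(0),g,u,bo[:,2].min().round(3)))
  res.sort(key=lambda r:r[0])
  for r in res[:8]:print(*r)
E
```

```text
GRASP 65 33 [  3.5  26.1 -28.1 -90.5 -47.5  45.8] (array([0.264, 0.016, 0.739]), array([0.535, 0.033, 0.363]), array([0.38 , 0.025, 0.251]))
189.55834672353728 120 20 180 127.0 [ -16.   41.   26.  -52. -125. -144.] [ 0.57  -0.049  0.26 ] [ 0.399 -0.692 -0.602] 0.239
189.558346723538 120 20 -180 127.0 [ -16.   41.   26.  -52. -125. -144.] [ 0.57  -0.049  0.26 ] [ 0.399 -0.692 -0.602] 0.239
193.4109043343669 105 20 -180 127.0 [ -21.   37.   19.  -57. -115. -148.] [ 0.576 -0.047  0.26 ] [ 0.207 -0.771 -0.602] 0.239
193.41090433436776 105 20 180 127.0 [ -21.   37.   19.  -57. -115. -148.] [ 0.576 -0.047  0.26 ] [ 0.207 -0.771 -0.602] 0.239
195.9297825429381 90 20 -180 127.0 [ -26.   32.   11.  -61. -105. -150.] [ 0.582 -0.046  0.26 ] [-0.    -0.799 -0.602] 0.239
195.9297825429381 90 20 180 127.0 [ -26.   32.   11.  -61. -105. -150.] [ 0.582 -0.046  0.26 ] [-0.    -0.799 -0.602] 0.239
197.60074877068377 75 20 -180 127.0 [ -29.   27.    2.  -66.  -94. -152.] [ 0.588 -0.047  0.26 ] [-0.207 -0.771 -0.602] 0.239
197.60074877079452 75 20 180 127.0 [ -29.   27.    2.  -66.  -94. -152.] [ 0.588 
[... 1393 characters left out ...]
-52. -125. -144.] [ 0.57  -0.049  0.26 ] [ 0.399 -0.692 -0.602] 0.239
185.74226427660474 120 20 -180 127.0 [ -16.   41.   26.  -52. -125. -144.] [ 0.57  -0.049  0.26 ] [ 0.399 -0.692 -0.602] 0.239
189.59482188725744 105 20 -180 127.0 [ -21.   37.   19.  -57. -115. -148.] [ 0.576 -0.047  0.26 ] [ 0.207 -0.771 -0.602] 0.239
189.59482188725806 105 20 180 127.0 [ -21.   37.   19.  -57. -115. -148.] [ 0.576 -0.047  0.26 ] [ 0.207 -0.771 -0.602] 0.239
192.11370009606614 90 20 -180 127.0 [ -26.   32.   11.  -61. -105. -150.] [ 0.582 -0.046  0.26 ] [-0.    -0.799 -0.602] 0.239
192.11370009606614 90 20 180 127.0 [ -26.   32.   11.  -61. -105. -150.] [ 0.582 -0.046  0.26 ] [-0.    -0.799 -0.602] 0.239
```

Run:
```python
from h import *
np.set_printoptions(precision=3,suppress=True,linewidth=170)
B=np.array([.507,.298,.055])
t=tdir(70,30);R,p=frame(B,t,np.cross([0,0,1],t))
q0=[q for q in iks(R,p,20) if min(x[2] for x in fk(q)[2])>.1][0];b=beaker_in_tool(R)
print(q0,fk(q0)[2],b,R.as_euler("xyz",degrees=True))
for ps,ee in((70,30),(90,20),(100,25)):
  t2=tdir(ps,ee);R00,_=frame(B,t2,np.cross([0,0,1],t2));q=q0
  for ro in(0,45,75,90,105,120,135,150,180):
    R2=R00*rot('z',ro);u=R2.apply(b);g=np.array([.58,-.05,.285]);T=g-.0468*t2
    q=ik(R2,T,q) if q is not None else ik(R2,T,q0)
    # body underside samples
    G=np.array([T+R2.apply([x,y,z]) for x in(-.039,.039) for y in np.linspace(-.0965,.0965,9) for z in np.linspace(0,-.15,7)])
    U=(G[:,:2]-UC)@np.array([[np.cos(UY),-np.sin(UY)],[np.sin(UY),np.cos(UY)]])
    w=G[(U[:,1]<-.068)&(abs(U[:,0])<.09)&(U[:,1]>-.16)][:,2];
    fr=G[(U[:,0]<-.05)][:,2]
    print(ps,ee,ro,"tilt",np.degrees(np.arccos(u[2])).round(0),"mouth-g",u*.030,"zwall",w.min() if len(w) else None,"znear",fr.min() if len(fr) else None,None if q is None else q.round(0))
```

```text
[  1.637  29.064 -26.003 -88.255 -53.647  48.631] (array([0.292, 0.008, 0.725]), array([0.558, 0.016, 0.344]), array([0.401, 0.006, 0.235])) [-0.866 -0.    -0.5  ] [-180.   60. -110.]
70 30 0 tilt 0.0 mouth-g [0.   0.   0.03] zwall 0.27462500925240685 znear 0.27462500925240685 [-26.  18.  -0. -60. -86.  19.]
70 30 45 tilt 39.0 mouth-g [ 0.016 -0.01   0.023] zwall 0.2254235349632198 znear 0.2924705049855419 [-26.  18.  -0. -60. -86. -26.]
70 30 75 tilt 64.0 mouth-g [ 0.02  -0.018  0.013] zwall 0.2314345658356629 znear 0.2314345658356629 [-26.  18.  -0. -60. -86. -56.]
70 30 90 tilt 76.0 mouth-g [ 0.02  -0.021  0.007] zwall 0.22482854853480164 znear 0.2248285485348016 [-26.  18.  -0. -60. -86. -71.]
70 30 105 tilt 87.0 mouth-g [ 0.018 -0.024  0.002] zwall 0.21893456583566295 znear 0.23641778754294 [-26.  18.  -0. -60. -86. -86.]
70 30 120 tilt 97.0 mouth-g [ 0.014 -0.026 -0.004] zwall 0.2316375046262034 znear 0.2191375046262034 [ -26.   18.   -0.  -60.  -86. -101.]
70 30 135 tilt 106.0 mouth-g [ 0.01  -0.027 -0.008] zwall 0.26519701997438083 znear 0.22542353496321976 [ -26.   18.   -0.
[... 2120 characters left out ...]
 tilt 90.0 mouth-g [ 0.028 -0.012  0.   ] zwall 0.22171715380527007 znear 0.22944813511051732 [ -22.   32.   17.  -55. -111.  -77.]
100 25 120 tilt 100.0 mouth-g [ 0.025 -0.015 -0.005] zwall 0.22192953210890276 znear 0.24671007925981464 [ -22.   32.   17.  -55. -111.  -92.]
100 25 135 tilt 110.0 mouth-g [ 0.022 -0.018 -0.01 ] zwall 0.22850795142442282 znear 0.2679292926812568 [ -22.   32.   17.  -55. -111. -107.]
100 25 150 tilt 118.0 mouth-g [ 0.017 -0.02  -0.014] zwall 0.24100410334682937 znear 0.2304386468033119 [ -22.   32.   17.  -55. -111. -122.]
100 25 180 tilt 125.0 mouth-g [ 0.004 -0.024 -0.017] zwall 0.2799979874985528 znear 0.26943253095503533 [ -22.   32.   17.  -55. -111. -152.]
```

```bash
cat >> h.py <<'E'
def plan(p,t,y,n=8,p0=None):
    "rel + IK continuity check along straight interpolation"
    R,T=rel(p,t,y);o=ctrl.get_obs();q=np.array(o["joint_pos"]);R0,T0,_=fk(q);w=(R0.inv()*R).as_rotvec();mj=0
    for s in np.linspace(0,1,n+1)[1:]:
        qn=ik(R0*Rot.from_rotvec(w*s),T0+(T-T0)*s,q)
        if qn is None: print("IK fail",s);return
        print(round(s,2),qn.round(0),"V",fk(qn)[2][2].round(2),"W",fk(qn)[2][1].round(2));q=qn
E
python3 - <<'E'
from h import *
np.set_printoptions(suppress=True,linewidth=150)
t=tdir(70,30);y=-np.cross([0,0,1],t)
plan([.45,.14,.26],t,y)
E
```

```text
rotvec [-0.823  0.106  1.196] deg 83.4 shift [0.0099 0.1244 0.3163] tcp [0.4361 0.1019 0.2834] rpy [180. -60.  70.]
0.12 [ -16.   18.   21.  -36. -120. -116.] V [ 0.59 -0.33  0.68] W [ 0.63 -0.17  0.79]
0.25 [ -16.   16.   15.  -40. -115. -124.] V [ 0.56 -0.32  0.64] W [ 0.61 -0.18  0.77]
0.38 [ -16.   14.    9.  -45. -109. -132.] V [ 0.53 -0.3   0.61] W [ 0.58 -0.17  0.74]
0.5 [ -17.   12.    2.  -49. -102. -138.] V [ 0.5  -0.28  0.57] W [ 0.56 -0.17  0.71]
0.62 [ -16.   10.   -4.  -52.  -95. -144.] V [ 0.46 -0.26  0.53] W [ 0.53 -0.16  0.68]
0.75 [ -16.    7.  -11.  -56.  -88. -150.] V [ 0.42 -0.23  0.5 ] W [ 0.5  -0.14  0.65]
0.88 [ -14.    5.  -17.  -61.  -79. -155.] V [ 0.38 -0.19  0.47] W [ 0.47 -0.12  0.62]
1.0 [ -12.    3.  -23.  -65.  -71. -161.] V [ 0.34 -0.15  0.44] W [ 0.43 -0.09  0.6 ]
```

```bash
python3 -m creep '[[-0.07,0.01,0.1,0,0.01,0.026,1],[-0.14,0.02,0.2,0,0.02,0.05,1],[-0.205,0.026,0.3,0,0.03,0.08,1],[-0.275,0.035,0.4,0,0.04,0.105,1],[-0.34,0.044,0.5,0,0.05,0.13,1],[-0.41,0.053,0.6,0,0.06,0.16,1],[-0.48,0.062,0.7,0,0.07,0.185,1],[-0.55,0.07,0.8,0.005,0.08,0.21,1],[-0.62,0.08,0.9,0.005,0.095,0.24,1],[-0.685,0.09,1.0,0.01,0.105,0.265,1],[-0.755,0.1,1.1,0.01,0.115,0.29,1],[-0.823,0.106,1.196,0.01,0.125,0.316,1]]'
python3 - <<'E'
from h import *
np.set_printoptions(suppress=True,linewidth=150)
print(ctrl.get_obs()["joint_pos"].round(1))
cv2.imwrite("pics/side1.png",ctrl.snapshot("side"))
t=tdir(70,30);y=-np.cross([0,0,1],t)
plan(np.array([.507,.298,.055])-.1*t,t,y)
E
```

```text
clock: 3.93
tool_pos: [0.436, 0.1021, 0.2816]
orientation: [-179.5, -59.9, 69.1]
force: [1.4, 0.9, 0.4]
opening: 0.0878
[ -11.5    2.6  -23.7  -65.4  -70.1 -160.8]
rotvec [ 0.007 -0.    -0.02 ] deg 1.2 shift [-0.0905  0.0051  0.144 ] tcp [0.4635 0.1785 0.1284] rpy [180. -60.  70.]
0.12 [ -10.    4.  -25.  -67.  -68. -158.] V [ 0.34 -0.14  0.42] W [ 0.44 -0.08  0.57]
0.25 [ -10.    6.  -26.  -68.  -66. -156.] V [ 0.35 -0.13  0.4 ] W [ 0.45 -0.08  0.55]
0.38 [  -9.    9.  -27.  -70.  -65. -153.] V [ 0.35 -0.12  0.38] W [ 0.46 -0.07  0.53]
0.5 [  -8.   11.  -27.  -72.  -63. -150.] V [ 0.35 -0.11  0.36] W [ 0.47 -0.07  0.5 ]
0.62 [  -8.   13.  -28.  -73.  -62. -147.] V [ 0.36 -0.1   0.34] W [ 0.49 -0.06  0.48]
0.75 [  -7.   16.  -28.  -75.  -61. -144.] V [ 0.36 -0.09  0.32] W [ 0.5  -0.06  0.46]
0.88 [  -6.   19.  -28.  -77.  -60. -141.] V [ 0.37 -0.08  0.3 ] W [ 0.51 -0.06  0.43]
1.0 [  -6.   21.  -28.  -79.  -59. -137.] V [ 0.37 -0.08  0.28] W [ 0.52 -0.05  0.41]
```

View pics/side1.png

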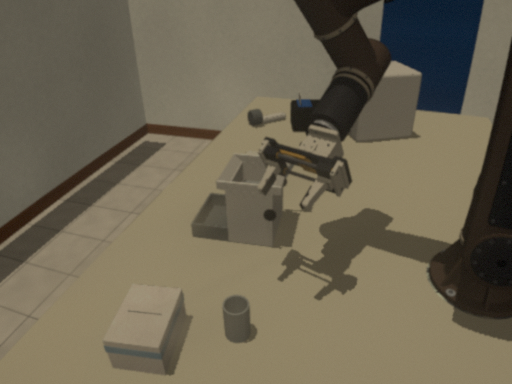

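```bash
python3 -m creep '[[0,0,0,-0.015,0,0.024,1],[0,0,0,-0.03,0,0.048,1],[0,0,-0.01,-0.045,0.002,0.072,1],[0,0,-0.01,-0.06,0.003,0.096,1],[0,0,-0.015,-0.075,0.004,0.12,1],[0,0,-0.02,-0.09,0.005,0.144,1],[0,0,-0.02,-0.09,0.005,0.144,1],[0,0,-0.02,-0.09,0.005,0.144,1]]'
python3 - <<'E'
from h import *
np.set_printoptions(suppress=True,linewidth=150)
crop("top",100,300,120,300,3,"t2.png");crop("side",150,350,180,380,3,"s2.png")
t=tdir(70,30);y=-np.cross([0,0,1],t)
plan(np.array([.507,.298,.055]),t,y,4)
E
```

```text
clock: 4.65
tool_pos: [0.4675, 0.175, 0.1313]
orientation: [178.8, -59.8, 71.5]
force: [-0.3, -0.2, 0.9]
opening: 0.0872
rotvec [0.    0.001 0.016] deg 0.9 shift [-0.0032 -0.0061  0.1042] tcp [0.4931 0.2599 0.0784] rpy [180. -60.  70.]
0.25 [  -4.   23.  -27.  -81.  -57. -136.] V [ 0.38 -0.06  0.28] W [ 0.53 -0.04  0.4 ]
0.5 [  -2.   25.  -27.  -83.  -56. -135.] V [ 0.39 -0.04  0.26] W [ 0.54 -0.02  0.38]
0.75 [  -0.   27.  -27.  -86.  -55. -133.] V [ 0.39 -0.02  0.25] W [ 0.55 -0.    0.36]
1.0 [   2.   29.  -26.  -88.  -54. -131.] V [0.4  0.01 0.23] W [0.56 0.02 0.34]
```

View pics/t2.png

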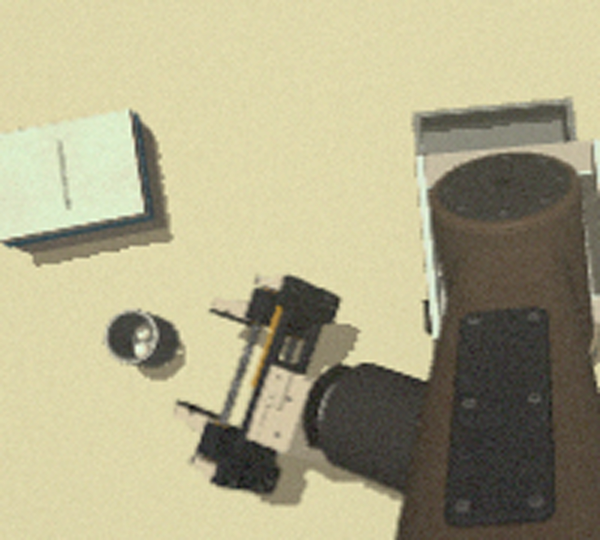

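View pics/s2.png

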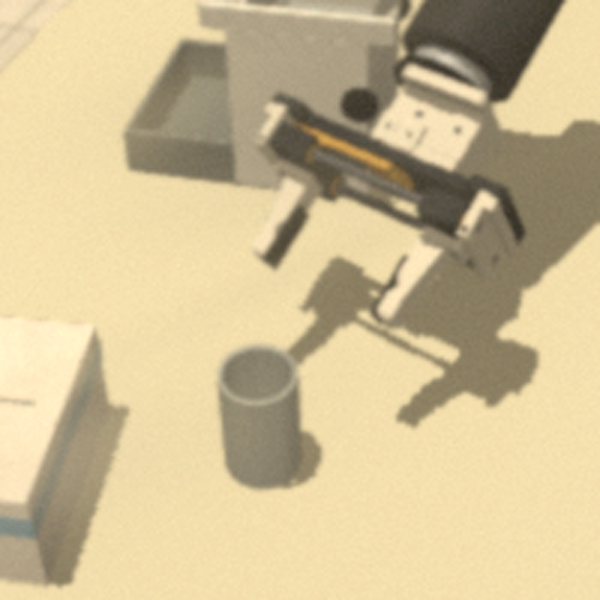

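```bash
python3 -m creep '[[0,0,0.016,-0.003,-0.006,0.01,1],[0,0,0.016,-0.003,-0.006,0.025,1],[0,0,0.016,-0.003,-0.006,0.04,1],[0,0,0.016,-0.003,-0.006,0.055,1],[0,0,0.016,-0.003,-0.006,0.07,1],[0,0,0.016,-0.003,-0.006,0.085,1],[0,0,0.016,-0.003,-0.006,0.095,1],[0,0,0.016,-0.003,-0.006,0.104,1],[0,0,0.016,-0.003,-0.006,0.104,1],[0,0,0.016,-0.003,-0.006,0.104,1]]'
python3 - <<'E'
from h import *
np.set_printoptions(suppress=True,linewidth=150)
crop("top",100,300,120,300,3,"t3.png");crop("side",150,350,180,380,3,"s3.png")
t=tdir(70,30);y=-np.cross([0,0,1],t)
rel(np.array([.507,.298,.055]),t,y)
E
```

```text
clock: 5.58
tool_pos: [0.4932, 0.2607, 0.0776]
orientation: [-179.7, -59.9, 69.7]
force: [1.2, -0.7, 0.8]
opening: 0.0873
rotvec [-0.     0.001 -0.002] deg 0.1 shift [ 0.     -0.0002 -0.0004] tcp [0.4931 0.2599 0.0784] rpy [180. -60.  70.]
```

View pics/t3.png

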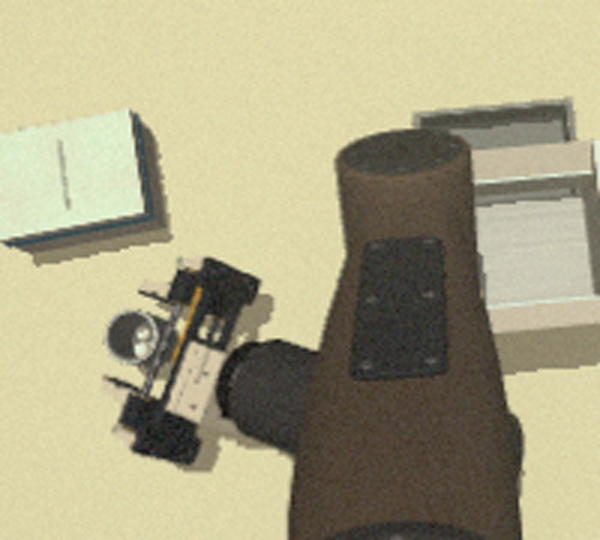

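View pics/s3.png

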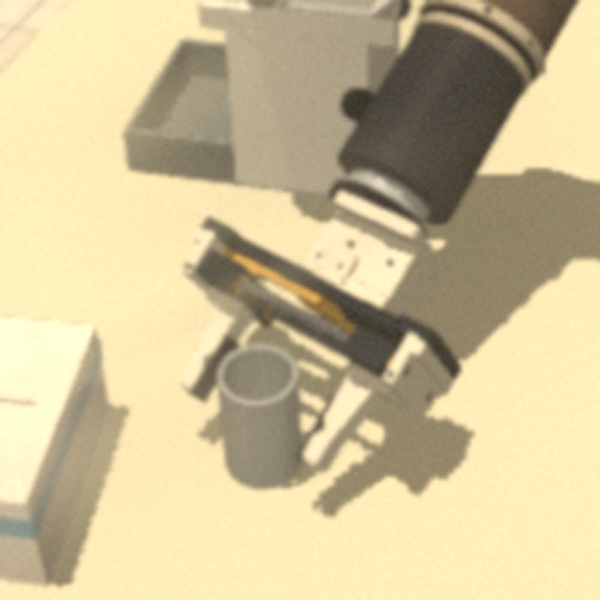

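```bash
python3 -m creep '[[0,0,0,0,0,0,0],[0,0,0,0,0,0,0],[0,0,0,0,0,0,0],[0,0,0,0,0,0,0],[0,0,0,0,0,0,0],[0,0,0,0,0,0,0],[0,0,0,0,0,0,0],[0,0,0,0,0,0,0]]'
python3 - <<'E'
from h import *
np.set_printoptions(suppress=True,linewidth=150)
o=state();print(o["opening"])
t=tdir(70,30);y=-np.cross([0,0,1],t)
plan(np.array([.507,.298,.055])+[0,0,.15],t,y,3)
E
```

```text
clock: 6.35
tool_pos: [0.4938, 0.2603, 0.0783]
orientation: [-179.8, -60.0, 69.8]
force: [0.7, -1.3, 2.6]
opening: 0.0536
0.053588303243384657
rotvec [ 0.001  0.    -0.002] deg 0.1 shift [ 0.1296 -0.0007 -0.0756] tcp [0.4931 0.2599 0.2284] rpy [180. -60.  70.]
0.33 [   4.   22.  -25.  -84.  -53. -141.] V [0.4  0.01 0.28] W [0.54 0.03 0.41]
0.67 [   6.   16.  -24.  -80.  -52. -151.] V [0.4  0.01 0.33] W [0.52 0.05 0.48]
1.0 [   8.   10.  -22.  -75.  -52. -160.] V [0.4  0.01 0.38] W [0.49 0.07 0.54]
```

```bash
python3 -m creep '[[0,0,0,0.004,0,-0.003,0],[0,0,0,0.015,0,-0.009,0],[0,0,0,0.03,0,-0.017,0],[0,0,0,0.048,0,-0.028,0],[0,0,0,0.066,0,-0.038,0],[0,0,0,0.084,0,-0.049,0],[0,0,0,0.1,0,-0.058,0],[0,0,0,0.115,0,-0.067,0],[0,0,0,0.125,0,-0.073,0],[0,0,0,0.13,0,-0.075,0],[0,0,0,0.13,0,-0.075,0]]'
python3 - <<'E'
from h import *
np.set_printoptions(suppress=True,linewidth=150)
o=state();print(o["opening"],o["joint_pos"].round(1))
cv2.imwrite("pics/s4.png",ctrl.snapshot("side"))
for ps in (80,90):
  t=tdir(ps,22);y=-np.cross([0,0,1],t)
  plan(np.array([.60,-.04,.31]),t,y,6)
E
```

```text
clock: 7.27
tool_pos: [0.4937, 0.2607, 0.2296]
orientation: [180.0, -60.0, 70.0]
force: [0.1, -0.9, -2.5]
opening: 0.0531
0.05313207424150751 [   8.    10.2  -22.3  -75.1  -52.3 -160.3]
rotvec [ 0.157  0.14  -0.078] deg 12.8 shift [-0.0585  0.2106 -0.2996] tcp [ 0.5925 -0.0827  0.3275] rpy [180. -68.  80.]
0.17 [   0.   11.  -19.  -72.  -61. -159.] V [ 0.42 -0.06  0.39] W [0.52 0.   0.55]
0.33 [  -7.   13.  -15.  -69.  -69. -158.] V [ 0.45 -0.12  0.4 ] W [ 0.54 -0.06  0.56]
0.5 [ -13.   16.  -11.  -67.  -77. -157.] V [ 0.47 -0.18  0.41] W [ 0.56 -0.13  0.57]
0.67 [ -18.   18.   -5.  -65.  -84. -157.] V [ 0.49 -0.24  0.42] W [ 0.59 -0.19  0.59]
0.83 [ -23.   22.    1.  -64.  -92. -157.] V [ 0.52 -0.31  0.43] W [ 0.61 -0.25  0.6 ]
1.0 [ -27.   25.    8.  -64.  -98. -158.] V [ 0.54 -0.37  0.44] W [ 0.62 -0.31  0.61]
rotvec [ 0.314  0.139 -0.155] deg 21.6 shift [-0.0575  0.2179 -0.2979] tcp [ 0.6    -0.0834  0.3275] rpy [180. -68.  90.]
0.17 [   0.   12.  -18.  -71.  -62. -159.] V [ 0.43 -0.06  0.39] W [0.53 0.   0.55]
0.33 [  -6.   15.  -14.  -68.  -72. -157.] V [ 0.47 -0.12  0.4 ] W [ 0.56 -0.06  0.56]
0.5 [ -12.   18.   -8.  -65.  -81. -156.] V [ 0.5  -0.19  0.41] W [ 0.59 -0.13  0.57]
0.67 [ -17.   21.   -1.  -63.  -90. -156.] V [ 0.53 -0.25  0.42] W [ 0.62 -0.19  0.58]
0.83 [ -21.   25.    6.  -62.  -98. -156.] V [ 0.57 -0.31  0.43] W [ 0.65 -0.25  0.6 ]
1.0 [ -24.   29.   15.  -61. -106. -157.] V [ 0.6  -0.37  0.44] W [ 0.68 -0.31  0.61]
```

View pics/s4.png

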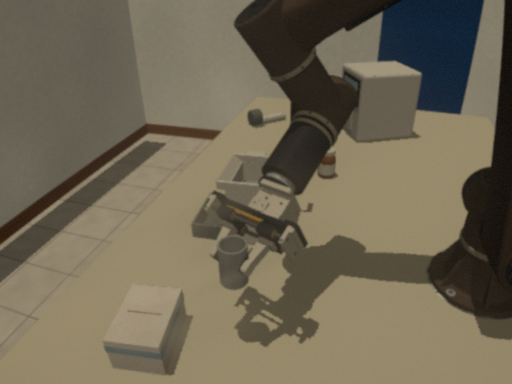

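```bash
python3 -m creep '[[0.01,0.004,-0.005,-0.002,0.006,-0.008,0],[0.03,0.013,-0.015,-0.005,0.02,-0.027,0],[0.055,0.024,-0.027,-0.01,0.038,-0.052,0],[0.08,0.036,-0.04,-0.015,0.056,-0.077,0],[0.11,0.048,-0.053,-0.02,0.075,-0.102,0],[0.135,0.06,-0.066,-0.025,0.093,-0.127,0],[0.16,0.07,-0.08,-0.03,0.111,-0.152,0],[0.187,0.083,-0.093,-0.034,0.13,-0.177,0],[0.215,0.095,-0.106,-0.039,0.148,-0.203,0],[0.24,0.107,-0.12,-0.044,0.167,-0.228,0],[0.27,0.12,-0.133,-0.049,0.186,-0.254,0],[0.292,0.13,-0.145,-0.053,0.203,-0.277,0]]'
python3 - <<'E'
from h import *
np.set_printoptions(suppress=True,linewidth=150)
t=tdir(90,22);y=-np.cross([0,0,1],t)
plan(np.array([.60,-.04,.29]),t,y,2)
E
```

```text
clock: 8.32
tool_pos: [0.5936, -0.0616, 0.3187]
orientation: [-179.4, -67.6, 88.1]
force: [0.2, 0.4, -2.1]
opening: 0.0535
rotvec [ 0.02   0.007 -0.013] deg 1.4 shift [-0.0185  0.007  -0.0157] tcp [ 0.6    -0.0834  0.3075] rpy [180. -68.  90.]
0.5 [ -24.   29.   13.  -61. -104. -155.] V [ 0.59 -0.36  0.43] W [ 0.67 -0.3   0.59]
1.0 [ -24.   30.   14.  -61. -105. -155.] V [ 0.6  -0.37  0.42] W [ 0.68 -0.31  0.59]
```

```bash
python3 -m creep '[[0.01,0.004,-0.006,-0.009,0.004,-0.008,0],[0.02,0.007,-0.013,-0.018,0.007,-0.016,0],[0.02,0.007,-0.013,-0.018,0.007,-0.016,0],[0.02,0.007,-0.013,-0.018,0.007,-0.016,0]]'
python3 - <<'E'
from h import *
np.set_printoptions(suppress=True,linewidth=150)
t=tdir(90,22);y=-np.cross([0,0,1],t)
rel(np.array([.60,-.04,.29]),t,y)
cv2.imwrite("pics/s5.png",ctrl.snapshot("side"));cv2.imwrite("pics/t5.png",ctrl.snapshot("top"))
E
```

```text
clock: 8.65
tool_pos: [0.5996, -0.0811, 0.3078]
orientation: [-180.0, -68.0, 89.9]
force: [-0.9, 0.2, -0.9]
opening: 0.0533
rotvec [ 0.001 -0.    -0.001] deg 0.1 shift [-0.0011  0.0004 -0.0021] tcp [ 0.6    -0.0834  0.3075] rpy [180. -68.  90.]
```

View pics/s5.png

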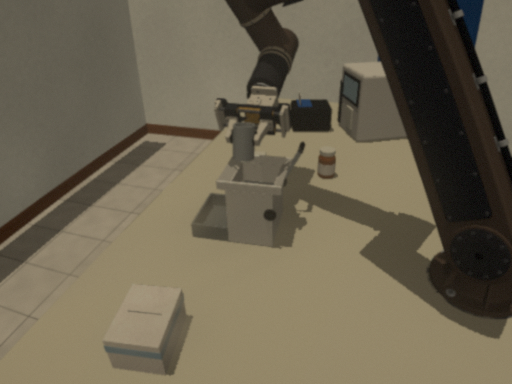

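View pics/t5.png

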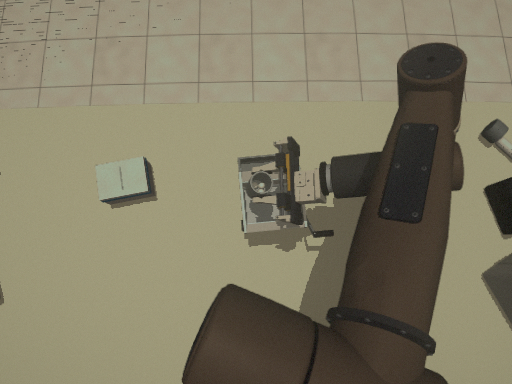

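```bash
python3 -m creep '[[0,0,-0.06,0,0,0,0],[0,0,-0.17,0,0,0,0],[0,0,-0.28,0,0,0,0],[0,0,-0.39,0,0,0,0],[0,0,-0.5,0,0,0,0],[0,0,-0.61,0,0,0,0],[0,0,-0.72,0,0,0,0],[0,0,-0.83,0,0,0,0],[0,0,-0.94,0,0,0,0],[0,0,-1.05,0,0,0,0],[0,0,-1.13,0,0,0,0],[0,0,-1.2,0,0,0,0]]'
python3 - <<'E'
from h import *
np.set_printoptions(suppress=True,linewidth=150)
R,T,_=fk(ctrl.get_obs()["joint_pos"]);print(T,R.as_matrix(),ctrl.get_obs()["joint_pos"])
R0,_=frame([0,0,0],tdir(70,30),-np.cross([0,0,1],tdir(70,30)));u=R.apply(R0.inv().apply([0,0,1]));print("beaker axis",u)
cv2.imwrite("pics/s6.png",ctrl.snapshot("side"));crop("top",210,350,120,260,4,"t6.png")
E
```

```text
clock: 9.75
tool_pos: [0.5994, -0.08, 0.3108]
orientation: [113.5, -19.2, 171.8]
force: [0.8, 1.4, -1.3]
opening: 0.053
[ 0.59944486 -0.08000701  0.3106709 ] [[-0.93493862  0.35480633  0.00149989]
 [ 0.1348131   0.35132499  0.92649672]
 [ 0.32819995  0.86641977 -0.37629984]] [ -24.09904958   29.92248287   13.54415098  -61.09464812 -104.80495775  -85.77644089]
beaker axis [-0.81043054 -0.34649679  0.47237942]
```

View pics/s6.png

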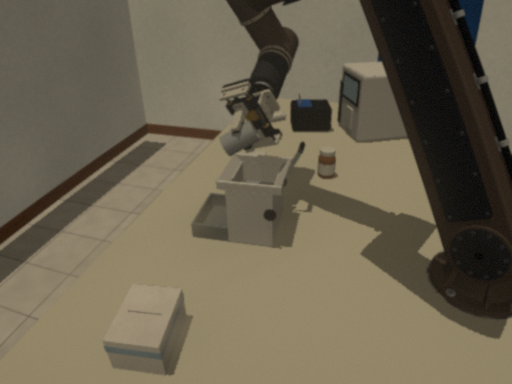

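View pics/t6.png

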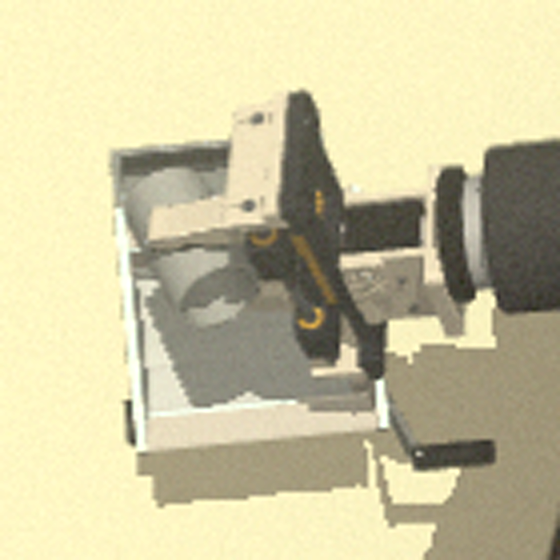

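```bash
python3 -m creep '[[0,0,-0.08,0,0,0,0],[0,0,-0.16,0,0,0,0],[0,0,-0.24,0,0,0,0],[0,0,-0.28,0,0,0,0],[0,0,-0.32,0,0,0,0],[0,0,-0.35,0,0,0,0],[0,0,-0.38,0,0,0,0],[0,0,-0.41,0,0,0,0],[0,0,-0.43,0,0,0,0],[0,0,-0.45,0,0,0,0],[0,0,-0.47,0,0,0,0],[0,0,-0.49,0,0,0,0]]'
python3 -m creep '[[0,0,-0.02,0,0,0,0],[0,0,-0.04,0,0,0,0],[0,0,-0.06,0,0,0,0],[0,0,-0.08,0,0,0,0],[0,0,-0.1,0,0,0,0],[0,0,-0.12,0,0,0,0],[0,0,-0.14,0,0,0,0],[0,0,-0.16,0,0,0,0],[0,0,-0.18,0,0,0,0],[0,0,-0.2,0,0,0,0],[0,0,-0.22,0,0,0,0],[0,0,-0.24,0,0,0,0]]'
python3 - <<'E'
from h import *
cv2.imwrite("pics/s7.png",ctrl.snapshot("side"));crop("top",210,350,120,260,4,"t7.png")
E
```

```text
clock: 10.85
tool_pos: [0.5997, -0.081, 0.3102]
orientation: [112.3, 6.6, -177.4]
force: [0.4, 0.2, -1.6]
opening: 0.0534
clock: 11.85
tool_pos: [0.5998, -0.0813, 0.3101]
orientation: [113.5, 19.3, -172.0]
force: [-0.1, 0.3, -1.1]
opening: 0.0535
```

View pics/s7.png

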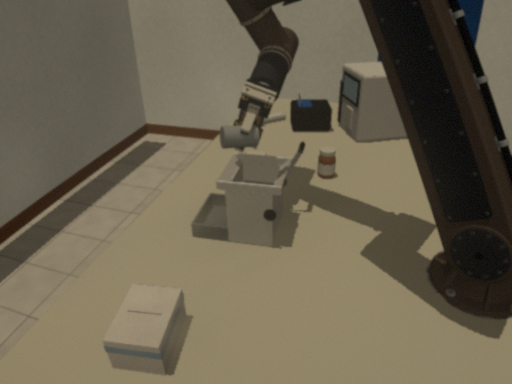

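View pics/t7.png

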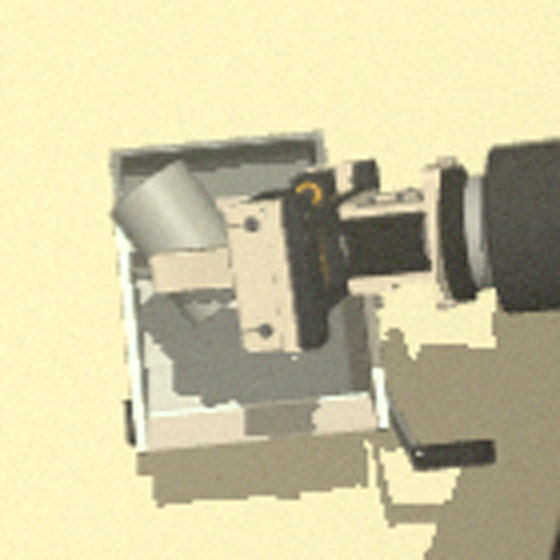

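```bash
for i in 1; do python3 -m creep '[[0,0,-0.02,0,0,0,0],[0,0,-0.04,0,0,0,0],[0,0,-0.06,0,0,0,0],[0,0,-0.08,0,0,0,0],[0,0,-0.1,0,0,0,0],[0,0,-0.12,0,0,0,0],[0,0,-0.14,0,0,0,0],[0,0,-0.16,0,0,0,0],[0,0,-0.18,0,0,0,0],[0,0,-0.2,0,0,0,0],[0,0,-0.22,0,0,0,0],[0,0,-0.24,0,0,0,0]]';done
python3 - <<'E'
from h import *
crop("side",180,320,60,260,3,"s8.png");crop("top",210,350,120,260,4,"t8.png")
E
```

```text
clock: 12.95
tool_pos: [0.5998, -0.0813, 0.3101]
orientation: [116.3, 31.8, -165.6]
force: [-0.2, -1.0, -2.6]
opening: 0.0532
```

View pics/s8.png

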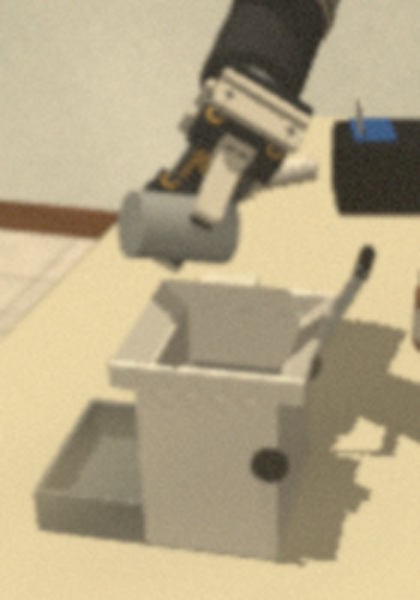

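View pics/t8.png

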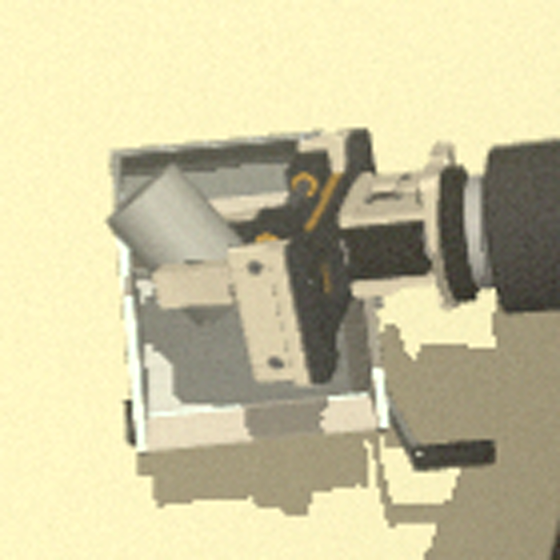

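Tilt is now about 98°; no balls visible outside. Continue the roll.

```bash
python3 -m creep '[[0,0,-0.03,0,0,0,0],[0,0,-0.06,0,0,0,0],[0,0,-0.09,0,0,0,0],[0,0,-0.12,0,0,0,0],[0,0,-0.15,0,0,0,0],[0,0,-0.18,0,0,0,0],[0,0,-0.21,0,0,0,0],[0,0,-0.24,0,0,0,0],[0,0,-0.27,0,0,0,0],[0,0,-0.3,0,0,0,0],[0,0,-0.33,0,0,0,0],[0,0,-0.36,0,0,0,0]]'
python3 -m creep '[[0,0,-0.06,0,0,0,0],[0,0,-0.12,0,0,0,0],[0,0,-0.18,0,0,0,0],[0,0,-0.24,0,0,0,0],[0,0,-0.3,0,0,0,0],[0,0,-0.36,0,0,0,0],[0,0,-0.42,0,0,0,0],[0,0,-0.48,0,0,0,0],[0,0,-0.54,0,0,0,0],[0,0,-0.59,0,0,0,0],[0,0,-0.6,0,0,0,0],[0,0,-0.6,0,0,0,0]]'
python3 - <<'E'
from h import *
crop("side",180,320,60,260,3,"s9.png");crop("top",210,350,120,260,4,"t9.png")
print(ctrl.get_obs()["force"])
E
```

```text
clock: 14.05
tool_pos: [0.5998, -0.0812, 0.3101]
orientation: [125.5, 49.6, -151.7]
force: [0.0, -0.1, -1.6]
opening: 0.0533
clock: 15.05
tool_pos: [0.5998, -0.0813, 0.3101]
orientation: [178.7, 67.9, -91.5]
force: [0.1, -1.2, -0.3]
opening: 0.0531
[-0.52820629  0.32413457 -0.90409382]
```

View pics/s9.png

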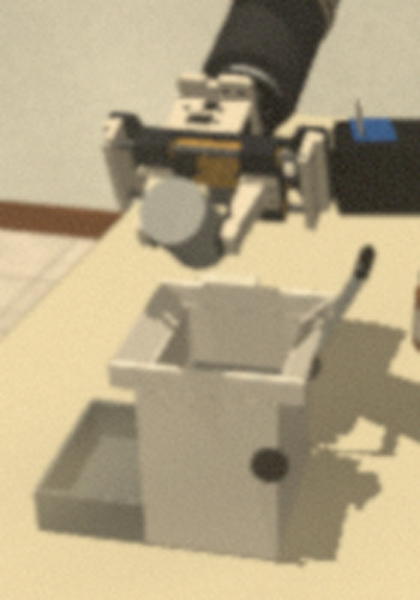

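View pics/t9.png

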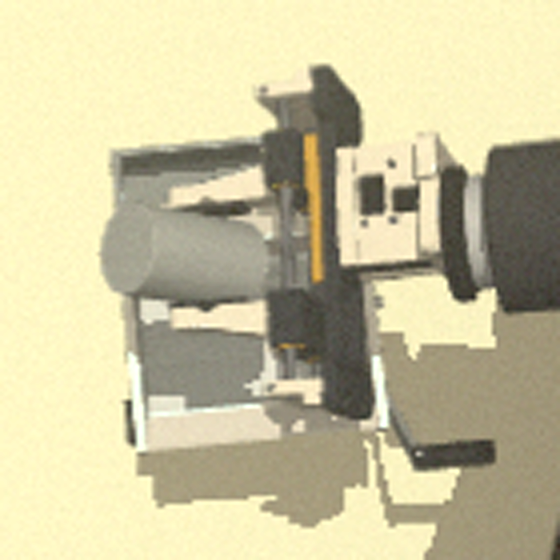

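```bash
python3 -m creep '[[0,0,0,-0.02,0,-0.008,0],[0,0,0,0,0,0,0],[0,0,0,-0.02,0,-0.008,0],[0,0,0,0,0,0,0],[0,0,0,-0.037,0,-0.015,0],[0,0,0,-0.074,0,-0.03,0],[0,0,0,-0.1,0,-0.04,0],[0,0,0,-0.1,0,-0.04,0]]'
python3 - <<'E'
from h import *
crop("side",180,320,30,230,3,"s10.png");crop("top",210,350,120,260,4,"t10.png")
E
```

```text
clock: 15.82
tool_pos: [0.6011, -0.0811, 0.4247]
orientation: [-179.8, 67.6, -90.1]
force: [-0.6, 0.1, -0.5]
opening: 0.0533
```

View pics/t10.png

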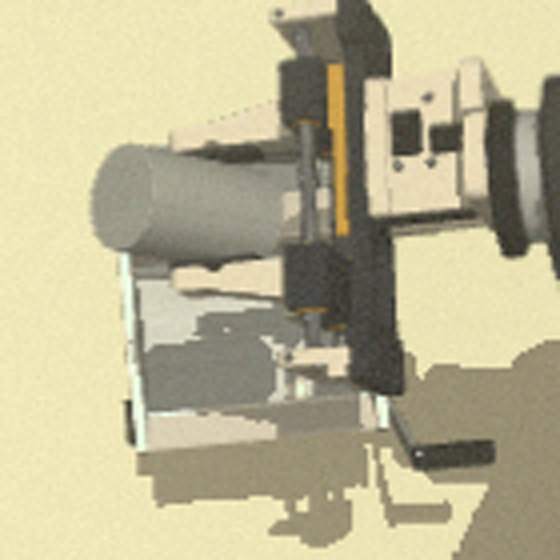

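View pics/s10.png

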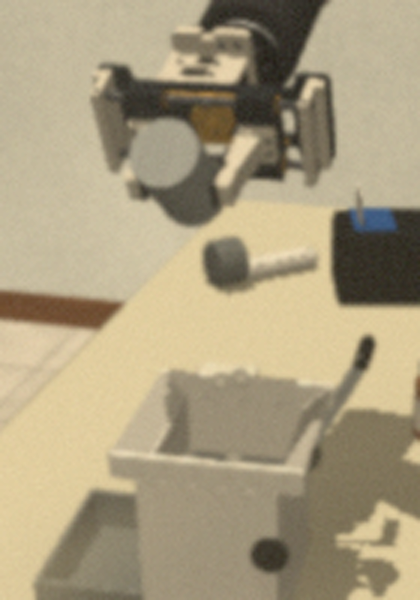

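```bash
python3 -m creep '[[0,0,0.12,0,0,0,0],[0,0,0.24,0,0,0,0],[0,0,0.36,0,0,0,0],[0,0,0.48,0,0,0,0],[0,0,0.6,0,0,0,0],[0,0,0.72,0,0,0,0],[0,0,0.84,0,0,0,0],[0,0,0.96,0,0,0,0],[0,0,1.08,0,0,0,0],[0,0,1.2,0,0,0,0],[0,0,1.32,0,0,0,0],[0,0,1.44,0,0,0,0]]'
python3 -m creep '[[0,0,0.12,0,0,0,0],[0,0,0.24,0,0,0,0],[0,0,0.36,0,0,0,0],[0,0,0.48,0,0,0,0],[0,0,0.6,0,0,0,0],[0,0,0.72,0,0,0,0],[0,0,0.84,0,0,0,0],[0,0,0.96,0,0,0,0],[0,0,1.08,0,0,0,0],[0,0,1.2,0,0,0,0],[0,0,1.32,0,0,0,0],[0,0,1.44,0,0,0,0]]'
python3 -m creep '[[0,0,0.1,0,0,0,0],[0,0,0.2,0,0,0,0],[0,0,0.24,0,0,0,0],[0,0,0.24,0,0,0,0],[0,0,0.24,0,0,0,0]]'
python3 - <<'E'
from h import *
np.set_printoptions(suppress=True,linewidth=150)
print(ctrl.get_obs()["joint_pos"].round(1))
crop("side",180,320,30,230,3,"s11.png");crop("top",210,350,120,260,4,"t11.png")
t=tdir(70,30);y=-np.cross([0,0,1],t)
plan(np.array([.507,.298,.21]),t,y,4)
E
```

```text
clock: 16.92
tool_pos: [0.6004, -0.0806, 0.4163]
orientation: [112.2, 6.0, -177.6]
force: [0.6, 0.4, -0.8]
opening: 0.0536
clock: 17.92
tool_pos: [0.6004, -0.0805, 0.4163]
orientation: [149.2, -64.1, 123.5]
force: [-0.3, -0.3, -0.7]
opening: 0.0536
clock: 18.33
tool_pos: [0.6005, -0.0806, 0.4167]
orientation: [178.2, -67.9, 91.8]
force: [0.1, -0.8, -0.8]
opening: 0.0532
[ -24.9   24.8   20.   -64.2 -110.8 -164.8]
rotvec [-0.311 -0.139  0.166] deg 21.7 shift [-0.0409 -0.1086  0.3845] tcp [0.4931 0.2599 0.2334] rpy [180. -60.  70.]
0.25 [ -19.   19.    6.  -63.  -97. -162.] V [ 0.55 -0.28  0.5 ] W [ 0.61 -0.21  0.67]
0.5 [ -12.   14.   -5.  -65.  -83. -161.] V [ 0.5  -0.19  0.46] W [ 0.57 -0.12  0.63]
0.75 [  -3.   11.  -15.  -68.  -68. -161.] V [ 0.45 -0.09  0.43] W [ 0.53 -0.03  0.59]
1.0 [   8.   10.  -22.  -75.  -52. -161.] V [0.4  0.01 0.39] W [0.49 0.07 0.55]
```

View pics/t11.png

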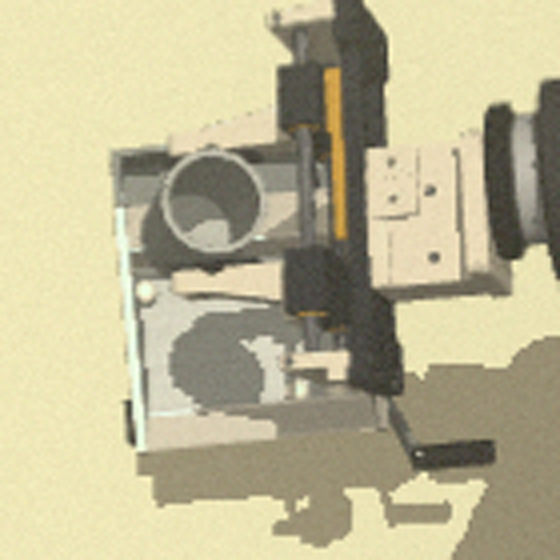

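View pics/s11.png

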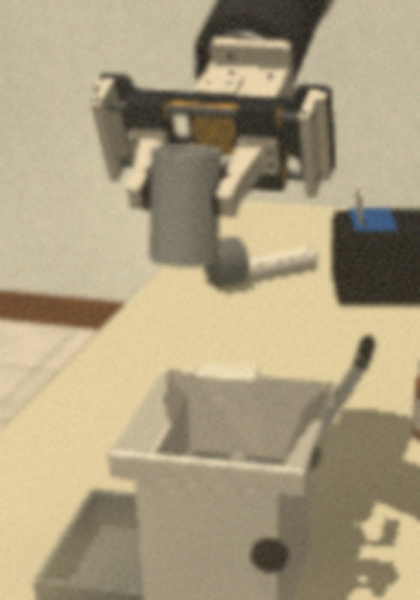

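```bash
python3 -m creep '[[-0.01,-0.004,0.005,-0.001,-0.003,0.012,0],[-0.035,-0.015,0.018,-0.004,-0.012,0.042,0],[-0.06,-0.027,0.032,-0.008,-0.021,0.075,0],[-0.09,-0.04,0.047,-0.012,-0.031,0.11,0],[-0.12,-0.053,0.062,-0.016,-0.041,0.145,0],[-0.147,-0.066,0.078,-0.02,-0.051,0.18,0],[-0.175,-0.08,0.093,-0.024,-0.061,0.215,0],[-0.205,-0.09,0.108,-0.027,-0.071,0.25,0],[-0.23,-0.105,0.124,-0.03,-0.081,0.285,0],[-0.26,-0.118,0.14,-0.034,-0.091,0.32,0],[-0.29,-0.13,0.155,-0.038,-0.102,0.355,0],[-0.311,-0.139,0.166,-0.041,-0.109,0.384,0]]'
python3 - <<'E'
from h import *
np.set_printoptions(suppress=True,linewidth=150)
print(ctrl.get_obs()["joint_pos"].round(1))
crop("side",180,320,90,240,4,"s12.png");crop("top",210,350,120,260,4,"t12.png")
t=tdir(70,30);y=-np.cross([0,0,1],t)
plan(np.array([.507,.298,.075]),t,y,4)
E
```

```text
clock: 19.43
tool_pos: [0.491, 0.2608, 0.2331]
orientation: [179.9, -59.9, 70.0]
force: [-0.0, 0.5, -1.5]
opening: 0.0532
[   8.3    9.5  -22.4  -74.7  -52.1 -161. ]
rotvec [-0.003  0.001 -0.001] deg 0.2 shift [-0.1165  0.0044  0.0661] tcp [0.4931 0.2599 0.0984] rpy [180. -60.  70.]
0.25 [   7.   13.  -24.  -78.  -52. -155.] V [0.4  0.01 0.36] W [0.51 0.06 0.51]
0.5 [   5.   17.  -25.  -81.  -52. -148.] V [0.4  0.01 0.32] W [0.52 0.05 0.46]
0.75 [   4.   22.  -25.  -84.  -53. -142.] V [0.4  0.01 0.29] W [0.54 0.04 0.42]
1.0 [   2.   26.  -26.  -87.  -53. -135.] V [0.4  0.01 0.25] W [0.55 0.02 0.37]
```

View pics/t12.png

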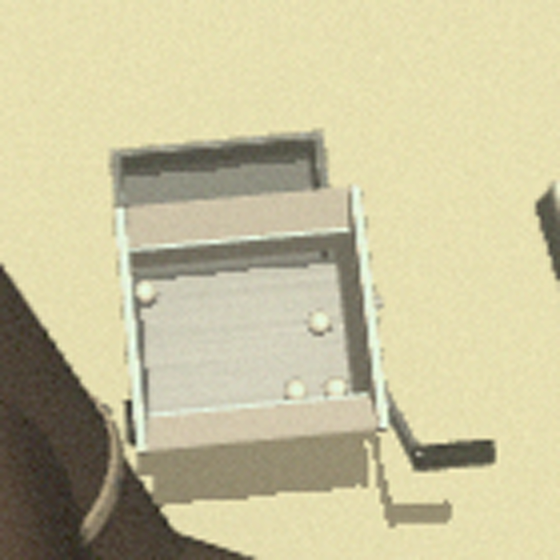

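View pics/s12.png

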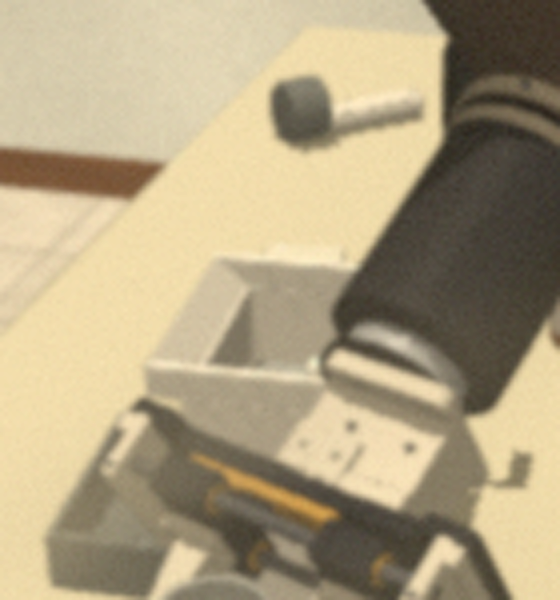

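```bash
python3 -m creep '[[0,0,0,-0.005,0.001,0.003,0],[0,0,0,-0.02,0.001,0.011,0],[0,0,0,-0.035,0.002,0.02,0],[0,0,0,-0.05,0.002,0.028,0],[0,0,0,-0.065,0.003,0.037,0],[0,0,0,-0.08,0.003,0.045,0],[0,0,0,-0.095,0.004,0.054,0],[0,0,0,-0.107,0.004,0.061,0],[0,0,0,-0.114,0.004,0.065,0],[-0.003,0.001,0,-0.1165,0.004,0.066,0],[-0.003,0.001,0,-0.1165,0.004,0.066,0]]'
python3 - <<'E'
from h import *
np.set_printoptions(suppress=True,linewidth=150)
crop("side",170,320,200,350,4,"s13.png")
t=tdir(70,30);y=-np.cross([0,0,1],t)
rel(np.array([.507,.298,.055]),t,y)
E
```

```text
clock: 20.45
tool_pos: [0.4969, 0.2558, 0.099]
orientation: [179.9, -60.0, 69.8]
force: [0.7, 0.5, -0.8]
opening: 0.0536
rotvec [ 0.004 -0.001 -0.001] deg 0.2 shift [-0.0174 -0.0049  0.0127] tcp [0.4931 0.2599 0.0784] rpy [180. -60.  70.]
```

View pics/s13.png

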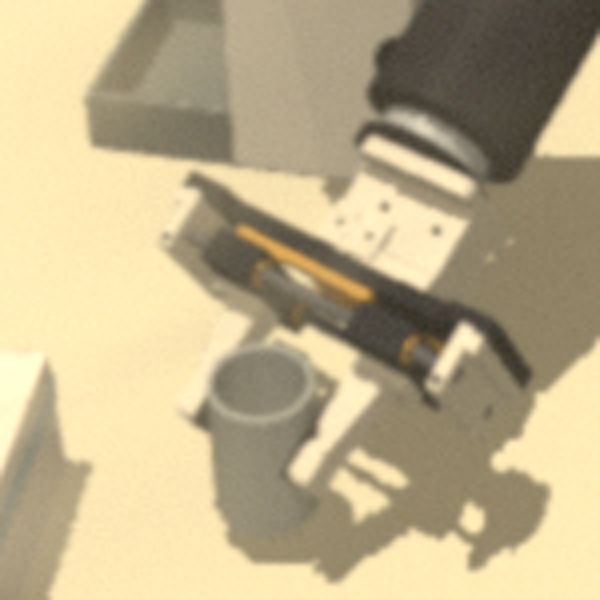

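```bash
python3 -m creep '[[0,0,0,-0.004,0,0.002,0],[0,0,0,-0.008,0,0.0045,0],[0,0,0,-0.011,0,0.0065,0],[0,0,0,-0.014,0,0.008,0],[0,0,0,-0.0155,0,0.009,0],[0,0,0,-0.016,0,0.009,0],[0,0,0,-0.016,0,0.009,0]]'
python3 -m creep '[[0,0,0,-0.0007,0,0.0003,0],[0,0,0,-0.0014,0,0.0008,0],[0,0,0,-0.0014,0,0.0008,0],[0,0,0,-0.0014,0,0.0008,0]]'
```

```text
clock: 21.08
tool_pos: [0.4961, 0.2567, 0.0815]
orientation: [179.9, -60.0, 69.9]
force: [0.7, -0.0, -0.9]
opening: 0.0533
clock: 21.42
tool_pos: [0.4962, 0.2567, 0.0802]
orientation: [179.8, -60.0, 70.0]
force: [-0.3, -1.0, -0.2]
opening: 0.0534
```

```bash
python3 -m creep '[[0,0,0,-0.0007,0,0.0003,0],[0,0,0,-0.0014,0,0.0008,0],[0,0,0,-0.0014,0,0.0008,0],[0,0,0,-0.0014,0,0.0008,0]]'
python3 - <<'E'
from h import *
crop("side",170,320,200,350,4,"s14.png")
for i in range(1):print(ctrl.get_obs()["force"],ctrl.get_obs()["tool_pos"])
E
```

```text
clock: 21.75
tool_pos: [0.4962, 0.2567, 0.0784]
orientation: [179.9, -60.0, 70.0]
force: [0.2, 0.2, -0.6]
opening: 0.0533
[-0.5215955  -0.3427967  -1.00000476] [0.49623353 0.25667708 0.07846292]
```

View pics/s14.png

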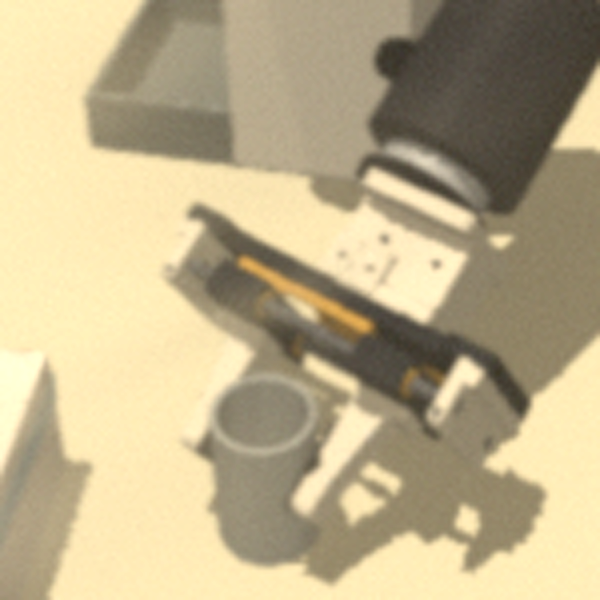

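```bash
python3 -m creep '[[0,0,0,-0.0005,0,0.0003,0],[0,0,0,-0.001,0,0.0006,0],[0,0,0,-0.001,0,0.0006,0]]'; python3 -m creep '[[0,0,0,-0.0005,0,0.0003,0],[0,0,0,-0.001,0,0.0006,0],[0,0,0,-0.001,0,0.0006,0]]'
```

```text
clock: 22.05
tool_pos: [0.4965, 0.257, 0.0782]
orientation: [179.8, -60.1, 70.1]
force: [-1.7, -3.2, 5.8]
opening: 0.0536
clock: 22.3
tool_pos: [0.4966, 0.2571, 0.0781]
orientation: [179.7, -60.3, 70.2]
force: [-2.8, -6.7, 14.4]
opening: 0.0533
```

```bash
python3 -m creep '[[0,0,0,0.0008,0,-0.0004,0],[0,0,0,0.0012,0,-0.0008,0],[0,0,0,0.0012,0,-0.0008,0],[0,0,0,0.0012,0,-0.0008,0.65],[0,0,0,0.0012,0,-0.0008,0.75],[0,0,0,0.0012,0,-0.0008,0.85],[0,0,0,0.0012,0,-0.0008,1],[0,0,0,0.0012,0,-0.0008,1],[0,0,0,0.0012,0,-0.0008,1],[0,0,0,0.0012,0,-0.0008,1],[0,0,0,0.0012,0,-0.0008,1],[0,0,0,0.0012,0,-0.0008,1]]'
python3 - <<'E'
from h import *
crop("side",170,320,200,350,4,"s15.png");crop("top",100,240,160,300,4,"t15.png")
E
```

```text
clock: 23.3
tool_pos: [0.4962, 0.2567, 0.0776]
orientation: [179.8, -60.0, 70.0]
force: [-0.1, 0.1, 0.4]
opening: 0.0872
```

View pics/s15.png

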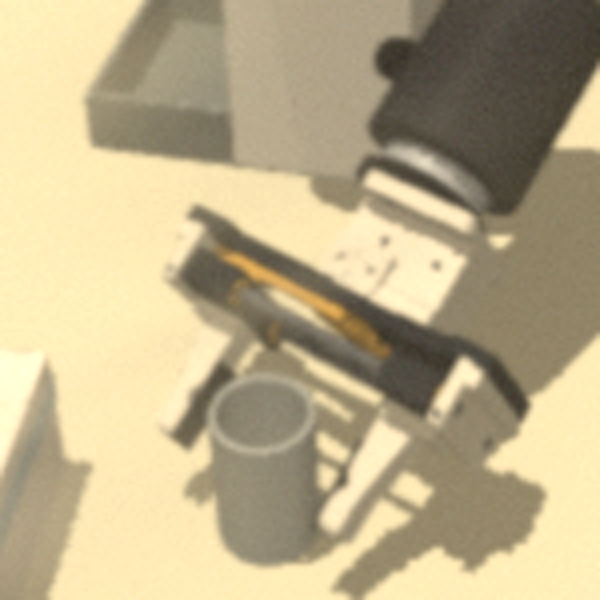

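View pics/t15.png

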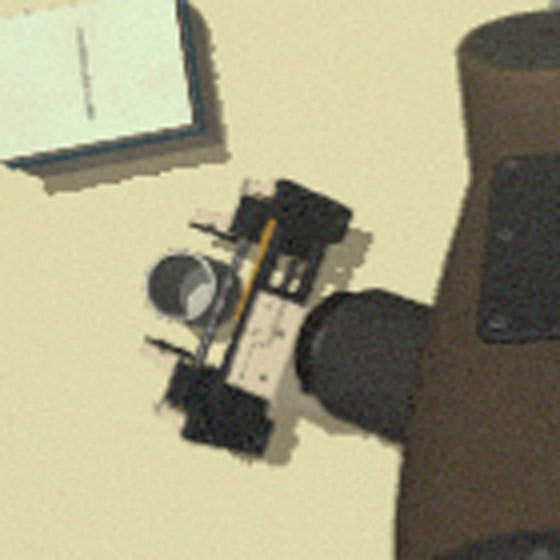

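```bash
python3 -m creep '[[0,0,0,0,0,-0.005,1],[0,0,0,0,0,-0.015,1],[0,0,0,0,0,-0.03,1],[0,0,0,0,0,-0.045,1],[0,0,0,0,0,-0.065,1],[0,0,0,0,0,-0.09,1],[0,0,0,0,0,-0.115,1],[0,0,0,0,0,-0.13,1],[0,0,0,0,0,-0.13,1]]'
python3 - <<'E'
from h import *
np.set_printoptions(suppress=True,linewidth=150)
print(ctrl.get_obs()["joint_pos"].round(1))
# lever push pose: candidates
P=np.array([.445,-.20,.205])
for y in ([1,0,0],[-1,0,0],[0,1,0],[0,-1,0]):
  R,p=frame([P[0],P[1],.30],[0,0,-1],y)
  for q in iks(R,p,14): print(y,q.round(0),fk(q)[2][2].round(2))
E
```

```text
clock: 24.15
tool_pos: [0.4571, 0.1484, 0.1446]
orientation: [179.4, -60.0, 70.3]
force: [0.2, -0.0, -0.1]
opening: 0.0874
[  -9.1   19.1  -28.2  -75.9  -61.1 -139.1]
[-1, 0, 0] [ -1.   1. -17.  -0. -72.   1.] [ 0.45 -0.2   0.66]
[0, 1, 0] [ -1.   1. -17.  -0. -72. -89.] [ 0.45 -0.2   0.66]
[0, -1, 0] [ -1.   1. -17.  -0. -72.  91.] [ 0.45 -0.2   0.66]
```

Run:
```python
from h import *
np.set_printoptions(suppress=True,linewidth=150)
plan([.43,.0,.37],[0,0,-1],[-.07,.9976,0],8)
```

```text
rotvec [ 1.032 -0.66  -1.78 ] deg 123.8 shift [ 0.1614  0.0274 -0.2646] tcp [0.43   0.     0.4168] rpy [ 180.    0. -176.]
0.12 [  -5.   15.  -24.  -64.  -64. -141.] V [ 0.4  -0.12  0.36] W [ 0.51 -0.05  0.49]
0.25 [  -1.   11.  -20.  -54.  -68. -141.] V [ 0.43 -0.12  0.42] W [ 0.51 -0.01  0.55]
0.38 [   3.    8.  -16.  -44.  -72. -139.] V [ 0.46 -0.11  0.48] W [0.51 0.03 0.6 ]
0.5 [   7.    5.  -14.  -35.  -76. -135.] V [ 0.47 -0.1   0.54] W [0.49 0.06 0.64]
0.62 [  12.    3.  -12.  -26.  -79. -131.] V [ 0.48 -0.07  0.6 ] W [0.47 0.1  0.68]
0.75 [  17.   -0.  -12.  -18.  -81. -125.] V [ 0.47 -0.05  0.65] W [0.43 0.13 0.7 ]
0.88 [  22.   -3.  -13.   -9.  -82. -119.] V [ 0.46 -0.02  0.69] W [0.39 0.16 0.72]
1.0 [  27.   -7.  -15.   -0.  -82. -112.] V [ 0.43 -0.    0.73] W [0.34 0.17 0.73]
```

```bash
python3 -m creep '[[0,0,0,0.01,0,-0.006,1],[0,0,0,0.03,0,-0.017,1],[0,0,0,0.055,0,-0.032,1],[0,0,0,0.08,0,-0.046,1],[0,0,0,0.105,0,-0.06,1],[0,0,0,0.125,0,-0.072,1],[0,0,0,0.13,0,-0.075,1],[0,0,0,0.13,0,-0.075,1]]'
python3 - <<'E'
from h import *
np.set_printoptions(suppress=True,linewidth=150)
print(ctrl.get_obs()["joint_pos"].round(1))
plan([.43,.0,.37],[0,0,-1],[-.07,.9976,0],4)
s=ctrl.snapshot("side");cv2.imwrite("pics/s16.png",s);cv2.imwrite("pics/t16.png",ctrl.snapshot("top"))
E
```

```text
clock: 24.82
tool_pos: [0.4573, 0.1512, 0.295]
orientation: [179.3, -60.1, 70.5]
force: [1.1, -0.2, -0.7]
opening: 0.0875
[  -4.3    1.7  -22.3  -66.8  -65.  -165.1]
rotvec [ 1.033 -0.661 -1.777] deg 123.7 shift [ 0.0301  0.0272 -0.1918] tcp [0.43   0.     0.4168] rpy [ 180.    0. -176.]
0.25 [   0.    3.  -13.  -50.  -76. -154.] V [ 0.43 -0.12  0.53] W [0.47 0.   0.67]
0.5 [   8.    2.   -8.  -34.  -83. -141.] V [ 0.48 -0.1   0.62] W [0.47 0.06 0.72]
0.75 [  17.   -1.   -8.  -17.  -85. -127.] V [ 0.47 -0.05  0.68] W [0.43 0.13 0.74]
1.0 [  27.   -7.  -15.   -0.  -82. -112.] V [ 0.43 -0.    0.73] W [0.34 0.17 0.73]
```

View pics/s16.png

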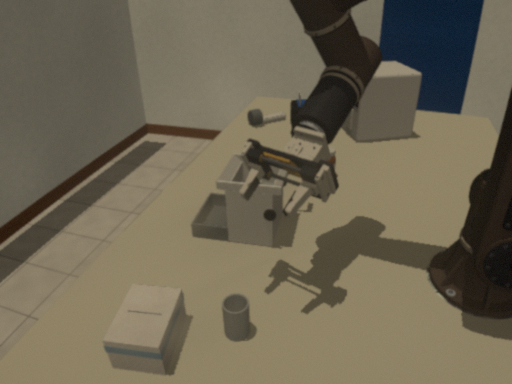

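View pics/t16.png

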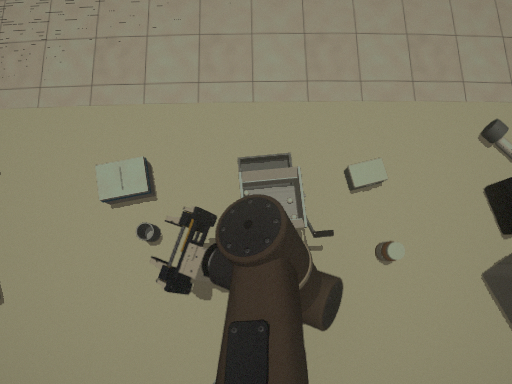

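```bash
python3 -m creep '[[0.055,-0.035,-0.095,0.002,0.001,-0.012,0],[0.11,-0.07,-0.19,0.004,0.003,-0.025,0],[0.165,-0.105,-0.285,0.005,0.004,-0.037,0],[0.22,-0.14,-0.38,0.007,0.006,-0.05,0],[0.275,-0.176,-0.474,0.009,0.007,-0.062,0],[0.33,-0.21,-0.569,0.01,0.009,-0.073,0],[0.386,-0.247,-0.664,0.011,0.01,-0.084,0],[0.44,-0.28,-0.759,0.013,0.011,-0.092,0],[0.496,-0.317,-0.853,0.015,0.013,-0.1,0],[0.55,-0.35,-0.948,0.016,0.014,-0.108,0],[0.606,-0.388,-1.043,0.018,0.016,-0.116,0],[0.66,-0.423,-1.137,0.02,0.018,-0.123,0]]'
python3 - <<'E'
from h import *
np.set_printoptions(suppress=True,linewidth=150)
print(ctrl.get_obs()["joint_pos"].round(1))
plan([.43,-.2,.35],[0,0,-1],[-.07,.9976,0],4)
E
```

```text
clock: 25.92
tool_pos: [0.4408, 0.0538, 0.3695]
orientation: [164.2, -19.4, 149.6]
force: [0.7, -0.2, -0.3]
opening: 0.0132
[  12.6    1.    -7.5  -24.8  -85.1 -132.8]
rotvec [ 0.368 -0.245 -0.638] deg 44.5 shift [-0.1032 -0.198  -0.1241] tcp [ 0.43   -0.2     0.3968] rpy [ 180.    0. -176.]
0.25 [  10.    0.   -8.  -18.  -86. -122.] V [ 0.48 -0.1   0.67] W [0.46 0.08 0.73]
0.5 [   7.   -0.   -9.  -12.  -86. -110.] V [ 0.47 -0.13  0.69] W [0.45 0.05 0.73]
0.75 [  3.  -1. -11.  -6. -83. -98.] V [ 0.45 -0.17  0.7 ] W [0.44 0.03 0.72]
1.0 [ -1.  -2. -13.  -0. -79. -85.] V [ 0.43 -0.2   0.71] W [ 0.43 -0.01  0.71]
```

```bash
python3 -m creep '[[0.037,-0.024,-0.064,-0.01,-0.02,-0.012,0],[0.074,-0.049,-0.128,-0.02,-0.04,-0.025,0],[0.11,-0.073,-0.19,-0.031,-0.06,-0.037,0],[0.147,-0.098,-0.255,-0.041,-0.08,-0.05,0],[0.184,-0.122,-0.32,-0.052,-0.1,-0.062,0],[0.22,-0.147,-0.383,-0.062,-0.12,-0.074,0],[0.258,-0.17,-0.447,-0.072,-0.14,-0.087,0],[0.294,-0.196,-0.51,-0.082,-0.16,-0.1,0],[0.33,-0.22,-0.574,-0.093,-0.18,-0.112,0],[0.368,-0.245,-0.638,-0.103,-0.198,-0.124,0],[0.368,-0.245,-0.638,-0.103,-0.198,-0.124,0],[0.368,-0.245,-0.638,-0.103,-0.198,-0.124,0]]'
python3 - <<'E'
from h import *
np.set_printoptions(suppress=True,linewidth=150)
o=ctrl.get_obs();print(o["joint_pos"].round(1),o["opening"])
plan([.435,-.203,.207],[0,0,-1],[-.07,.9976,0],3)
E
```

```text
clock: 26.92
tool_pos: [0.4277, -0.1998, 0.3958]
orientation: [179.8, -0.1, -176.3]
force: [0.1, 0.7, -0.6]
opening: 0.0003
[ -1.2  -2.1 -13.4  -0.2 -78.8 -85.1] 0.0003088086272119342
rotvec [ 0.004 -0.001 -0.006] deg 0.4 shift [-0.0073 -0.0041  0.142 ] tcp [ 0.435  -0.203   0.2538] rpy [ 180.    0. -176.]
0.33 [ -1.  -1. -18.  -0. -73. -85.] V [ 0.43 -0.2   0.66] W [ 0.44 -0.01  0.66]
0.67 [ -1.   1. -22.  -0. -66. -85.] V [ 0.43 -0.2   0.61] W [ 0.44 -0.01  0.61]
1.0 [ -1.   4. -26.  -0. -60. -85.] V [ 0.44 -0.2   0.57] W [ 0.44 -0.01  0.57]
```

```bash
python3 -m creep '[[0,0,0,-0.001,0,0.01,0],[0,0,0,-0.002,-0.001,0.03,0],[0,0,0,-0.003,-0.002,0.05,0],[0,0,0,-0.004,-0.003,0.07,0],[0,0,0,-0.005,-0.003,0.09,0],[0,0,0,-0.006,-0.004,0.11,0],[0,0,0,-0.007,-0.004,0.127,0],[0,0,-0.006,-0.007,-0.004,0.138,0],[0,0,-0.006,-0.007,-0.004,0.142,0],[0,0,-0.006,-0.007,-0.004,0.142,0]]'
python3 - <<'E'
from h import *
np.set_printoptions(suppress=True,linewidth=150)
crop("side",200,350,90,240,4,"s17.png");crop("top",210,350,130,270,4,"t17.png")
E
```

```text
clock: 27.75
tool_pos: [0.4353, -0.202, 0.2539]
orientation: [179.8, -0.1, -175.9]
force: [-0.6, -0.5, -0.5]
opening: 0.0005
```

View pics/s17.png

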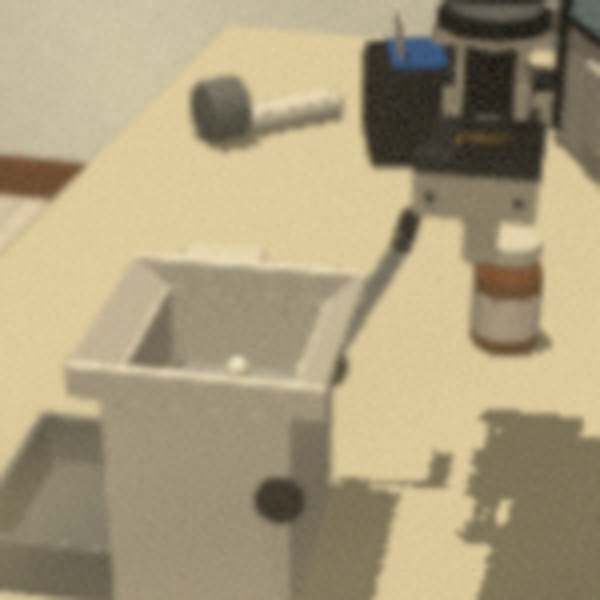

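View pics/t17.png

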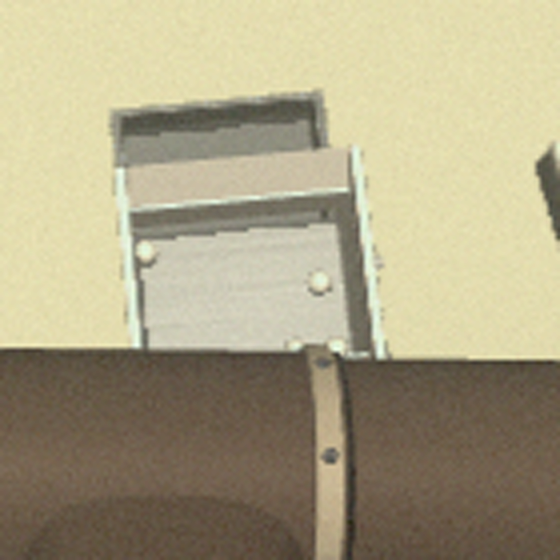

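```bash
python3 -m creep '[[0,0,0,-0.008,0,0.005,0],[0,0,0,-0.018,0,0.005,0],[0,0,0,-0.026,0,0.005,0],[0,0,0,-0.032,0,0.005,0],[0,0,0,-0.036,0,0.005,0],[0,0,0,-0.042,0,0.005,0],[0,0,0,-0.048,0,0.005,0],[0,0,0,-0.048,0,0.005,0]]'
python3 - <<'E'
from h import *
crop("side",200,350,90,240,4,"s18.png")
E
```

```text
clock: 28.52
tool_pos: [0.4841, -0.1993, 0.251]
orientation: [179.9, 0.1, -175.9]
force: [-2.6, -0.2, 2.5]
opening: 0.0005
```

View pics/s18.png

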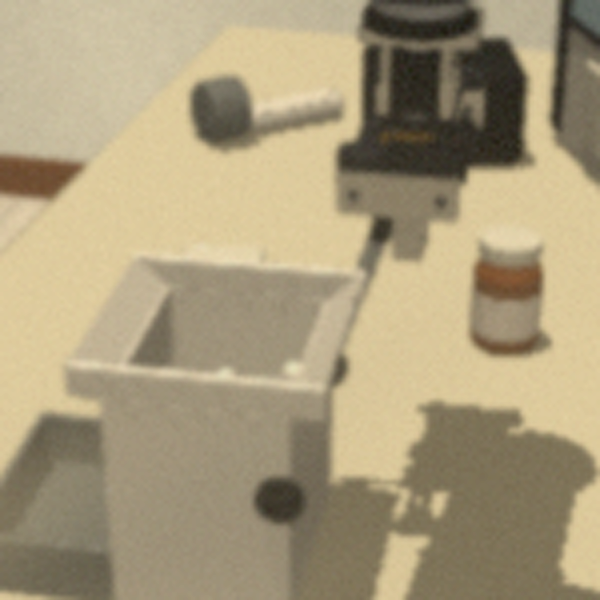

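```bash
python3 -m creep '[[0,0,0,-0.006,0,0,0],[0,0,0,-0.013,0,0,0],[0,0,0,-0.02,0,0,0],[0,0,0,-0.027,0,0,0],[0,0,0,-0.034,0,0,0],[0,0,0,-0.041,0,0,0],[0,0,0,-0.048,0,0,0],[0,0,0,-0.055,0,0,0],[0,0,0,-0.062,0,0,0],[0,0,0,-0.068,0,0,0],[0,0,0,-0.074,0,0,0],[0,0,0,-0.074,0,0,0]]'
python3 - <<'E'
from h import *
crop("side",200,350,90,240,4,"s19.png")
o=ctrl.get_obs();print(o["force"],o["tool_pos"])
E
```

```text
clock: 29.57
tool_pos: [0.5567, -0.1935, 0.2485]
orientation: [179.8, -0.2, -175.9]
force: [-6.8, -1.2, -4.7]
opening: 0.0006
[-6.56521505 -0.17368945 -5.7543074 ] [ 0.55643238 -0.19351705  0.24865542]
```

View pics/s19.png

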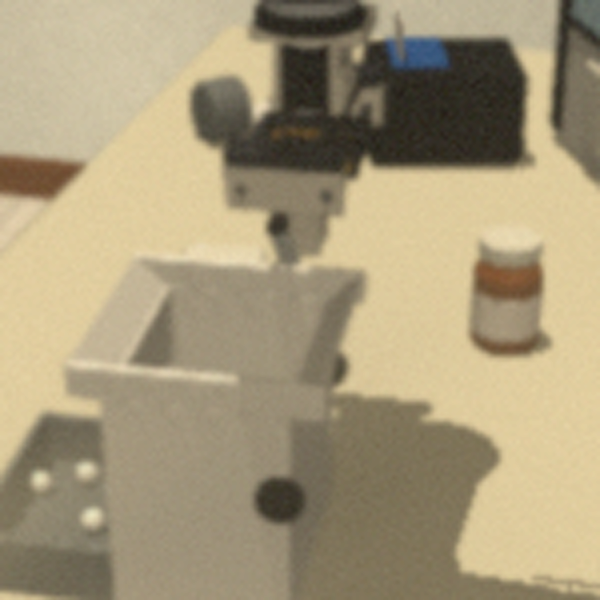

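```bash
python3 -m creep '[[0,0,0,-0.003,0,0,0],[0,0,0,-0.005,0,0,0],[0,0,0,-0.007,0,0,0],[0,0,0,-0.007,0,0,0]]'; python3 -m creep '[[0,0,0,-0.002,0,0,0],[0,0,0,-0.003,0,0,0],[0,0,0,-0.003,0,0,0],[0,0,0,-0.003,0,0,0]]'; python3 -m creep '[[0,0,0,-0.001,0,0,0],[0,0,0,-0.002,0,0,0],[0,0,0,-0.002,0,0,0],[0,0,0,-0.002,0,0,0]]'
```

```text
clock: 29.95
tool_pos: [0.5625, -0.193, 0.2483]
orientation: [179.7, -0.3, -176.0]
force: [-8.8, -1.1, -6.4]
opening: 0.0003
clock: 30.28
tool_pos: [0.565, -0.1927, 0.2481]
orientation: [179.7, -0.3, -176.0]
force: [-9.3, 0.0, -6.7]
opening: 0.0004
clock: 30.62
tool_pos: [0.5666, -0.1926, 0.2477]
orientation: [179.7, -0.4, -176.0]
force: [-9.2, -0.1, -8.4]
opening: 0.0
```

```bash
for i in 1; do python3 -m creep '[[0,0,0,-0.001,0,0,0],[0,0,0,-0.002,0,0,0],[0,0,0,-0.003,0,0,0],[0,0,0,-0.003,0,0,0]]'; python3 -m creep '[[0,0,0,-0.001,0,0,0],[0,0,0,-0.002,0,0,0],[0,0,0,-0.002,0,0,0],[0,0,0,-0.002,0,0,0]]'; done
python3 - <<'E'
from h import *
crop("side",180,330,90,240,4,"s20.png");crop("top",210,350,130,270,4,"t20.png")
o=ctrl.get_obs();print(o["force"],o["tool_pos"])
E
```

```text
clock: 30.95
tool_pos: [0.5693, -0.1923, 0.2474]
orientation: [179.7, -0.4, -176.0]
force: [-9.8, -0.7, -9.3]
opening: 0.0008
clock: 31.28
tool_pos: [0.5698, -0.1923, 0.2473]
orientation: [179.7, -0.6, -176.0]
force: [-15.8, -0.1, -5.0]
opening: 0.0006
[-15.74146503   0.04684163  -6.68529381] [ 0.56981525 -0.19231153  0.24733471]
```

View pics/s20.png

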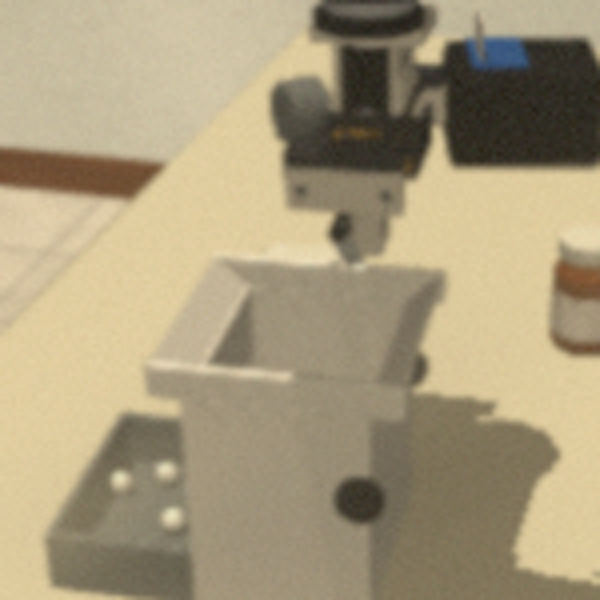

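View pics/t20.png

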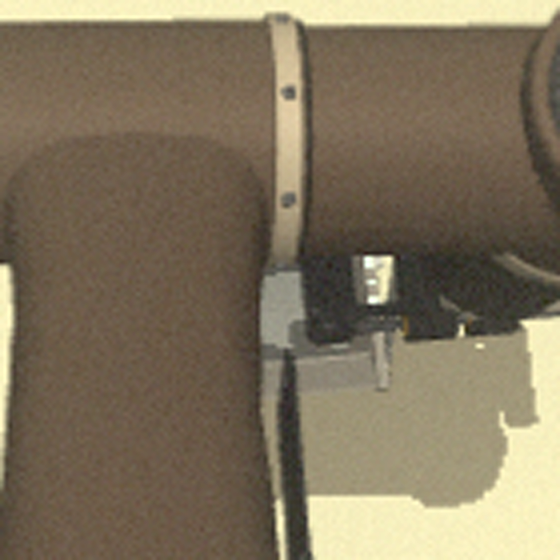

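```bash
python3 -m creep '[[0,0,0,-0.001,0,0,0],[0,0,0,-0.0015,0,0,0],[0,0,0,-0.0015,0,0,0],[0,0,0,-0.0015,0,0,0],[0,0,0,-0.0015,0,0,0],[0,0,0,-0.0015,0,0,0],[0,0,0,-0.0015,0,0,0],[0,0,0,-0.0015,0,0,0],[0,0,0,-0.0015,0,0,0],[0,0,0,-0.0015,0,0,0],[0,0,0,-0.0015,0,0,0],[0,0,0,-0.0015,0,0,0]]'
python3 - <<'E'
from h import *
s=ctrl.snapshot("side");crop("side",180,330,120,320,3,"s21.png",s);cv2.imwrite("pics/s21f.png",s)
t=ctrl.snapshot("top");cv2.imwrite("pics/t21.png",t)
E
```

```text
clock: 32.38
tool_pos: [0.5702, -0.1923, 0.2473]
orientation: [179.7, -0.7, -176.0]
force: [-18.5, 0.0, -3.3]
opening: 0.0007
```

View pics/s21f.png

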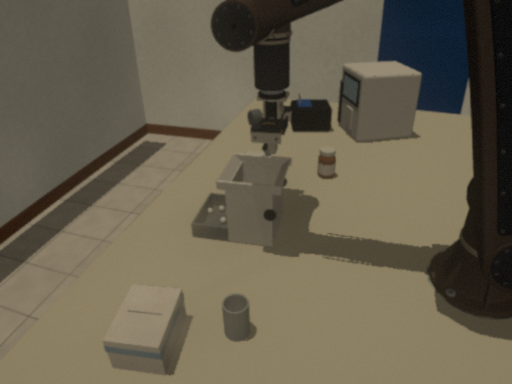

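View pics/t21.png

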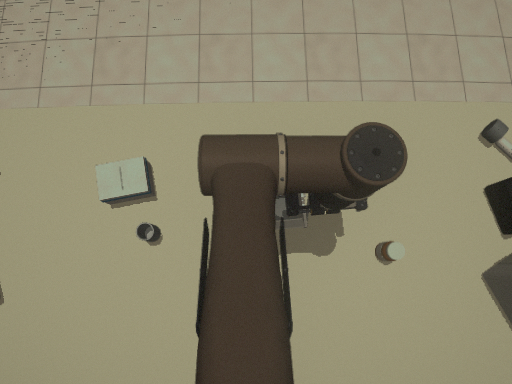

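View pics/s21.png

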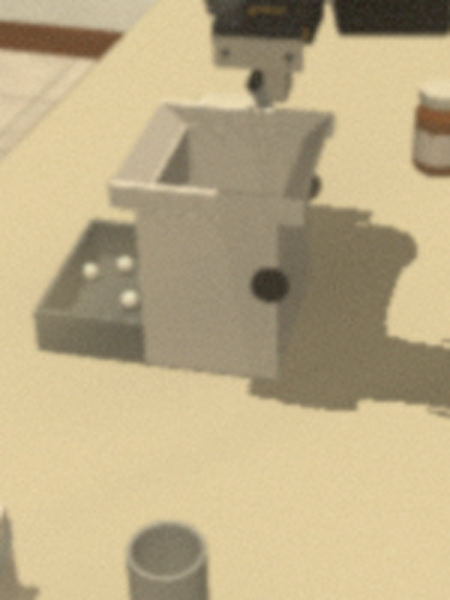

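```bash
python3 -c "
from plant import ctrl
print(ctrl.close_job());o=ctrl.get_obs();print(o['clock'],o['force'],o['tool_pos'])"
```

```text
the job is handed in; nothing more can be done
None
the job is handed in; nothing more can be done
```

I tipped the four balls into the shut hopper and stood the empty beaker back on the bench, released. I then pushed the lever to its stop with the closed fingers and handed the job in at about 32.5 s while still holding it there. `close_job` gives no verdict, so the result below is from my own checks.

**Last checks:**
- **Hopper:** the top view showed all four balls in the hopper, with the trap shut, before the push.
- **Beaker:** both views showed it upright, empty and clear of the fingers.
- **Lever:** I judged it at its stop because the last few millimetres of push barely moved the tool while the force along x rose from about 10 to 18 N. The bar's estimated position also matched the stop to about 2 mm.
- **Other objects:** the carton and jar showed no visible shift in the last pictures. The tip box was hidden behind the arm in those, and was in place in the last clear view.

**Not confirmed:** only three balls were visible in the catch tray. The fourth was not visible in either view. It is probably under the hopper or behind the tray wall, since the open flap is steep, but I could not see it because the arm blocked the top view.

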